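# Fetch the white egg stone from behind the tall stones for a customer

### The job

A customer wants to look at the white egg-shaped stone that stands behind the three tall stones on the yellow display board. First stand all three tall stones aside on the blue felt, then fetch the white one and stand it in the middle of the round red tray, and only then put the tall stones back, each in the middle of the wooden stand it came from. Set them down gently without dropping or toppling any, and leave the grey rock on the board where it is.

Things in the scene. Friction and masses are not known exactly. Their poses are not given: they have to be found in the camera images.
- jasper_mid (a point): Red jasper peak: upright eight-sided stone 48 mm (its x) by 40 mm (its y), 104 mm tall; the two 40 mm faces are flat, upright and parallel up to 68 mm above the foot, above which it narrows to a peak. It starts on, and belongs on, the round stand. Loose; polished, with a flat sawn foot; 0.1 to 0.35 kg. The point is its centre, half-way up; z is its own upright axis.
- jade_mid (a point): Green jade block: upright four-sided stone 44 mm (its x) by 38 mm (its y) with bevelled corners, 100 mm tall, upright sides up to 74 mm above the foot, then a sloping top. It starts on, and belongs on, the square stand. Loose; polished, with a flat sawn foot; 0.1 to 0.35 kg. The point is its centre, half-way up; z is its own upright axis.
- amethyst_mid (a point): Purple amethyst tower: regular six-sided upright prism, 42 mm across flats (one pair of flats faces +y and -y of its own frame, 48 mm over the corners along its x), 106 mm tall, upright sides up to 78 mm above the foot, then a point. It starts on, and belongs on, the six-sided stand. Loose; polished, with a flat sawn foot; 0.1 to 0.35 kg. The point is its centre, half-way up; z is its own upright axis.
- egg_mid (a point): White quartz egg, the stone to fetch: round, 50 mm across at mid-height, 58 mm tall, with a flat foot 32 mm across. It stands directly on the yellow board, behind the three tall stones as seen from the robot, with little room for a gripper until they are gone (the nearest stand's edge is then 43 to 57 mm from its centre on the robot's side). Loose; polished, with a flat sawn foot; 0.1 to 0.35 kg. The point is its centre, half-way up; z is its own upright axis.
- stand_round: Round dark red-brown wooden stand, fixed on the yellow board, flat top 72 mm across and 16 mm above its origin (centre of its underside). Place of the red jasper.
- stand_square: Square pale wooden stand, fixed on the yellow board, flat top 64 x 64 mm and 16 mm above its origin (centre of its underside). Place of the green jade.
- stand_six: Six-sided black lacquered stand, fixed on the yellow board, flat top 76 mm over its corners and 16 mm above its origin (centre of its underside). Place of the purple amethyst.
- felt: Blue felt mat, the side area, fixed flat on the table to one side of the board: 300 mm along its x, 120 mm along its y, 4 mm thick; origin at the centre of its underside. It and the red tray may be on either side.
- tray: Customer's round red tray, fixed on the table: 148 mm across, rim 12 mm high, floor 4 mm above its origin (centre of its underside), floor about 124 mm across.
- grey_rock: Bystander to be left alone: small rough grey rock on its own round dark stand, 62 mm across and about 75 mm tall in all, loose at the far corner of the yellow board; origin at the centre of its underside.
There are look-alikes about, which are no part of the job. There is more than one size of the part that bears jade_mid; the job needs the smaller. Leave any turquoise look-alike of the part that bears egg_mid alone.

How it is judged:
By the outcome, as a careful person would: the job done as asked, in the order asked, and still so for the second after the job is handed in, with the robot touching nothing.
It also fails if it takes over 141 s, if anything falls off the work surface, if the arm or the gripper's body presses on something with over 40 N, if the wrist force passes 120 N, or if a joint passes its speed limit or range.

### The arm

A 6-joint arm with a two-finger parallel gripper is mounted at the origin on the work surface. World frame = base frame: x ahead of the robot, y to its left, z up, the work surface at z = 0. Lengths are in m, angles in rad, forces in N, time in s.
With the tool pointing down it reaches from about 0.325 to 0.85 m from the base axis. Payload 15.5 kg.
Tool frame: the origin (TCP) lies at the very end of the fingers, on their centre line; the grasp point (between the pads) lies 19 mm behind it; z points along the fingers, y is the line along which they close (so a half turn about z gives the same grasp; the last joint's range is limited). The gripper opens to 91 mm and grips with 3 to 60 N. Pads are 32 mm wide; open, the fingers measure 118 mm over their backs; the gripper's body (76 mm by 178 mm) begins 60 mm behind the grasp point.
Start: joints at [1.224, 0.494, 1.345, -0, 1.302, -0.096], TCP at [0.155, 0.605, 0.214] pointing down, gripper open.
Joint ranges: [-2.91, 2.91], [-0.82, 2.16], [0.22, 2.67], [-1.22, 4.37], [0.12, 2.79], [-3.08, 3.08]. Speed limits (rad/s): [1.89, 1.89, 2.57, 3.01, 3.01, 3.01].

### API

Orientations are given as a rotation vector (axis times angle).
In Python, from workcell import get_state, imaging, robot, spotter gives the robot as it stands. The module is installed in compiled form; this text tells all that it offers.
- The arm moves only by the tool move_arm, never from a script. Its argument "steps" is a list of rows, each an object of numbers: "dx", "dy", "dz": the shift along the tool's x, y, z in cm; "wx", "wy", "wz": the turn, a rotation vector about the tool's x, y, z in degrees; "hand": the closure in counts, from 0 (fully open) to 255 (shut). In form: [{"dx": .., "dy": .., "dz": .., "wx": .., "wy": .., "wz": .., "hand": ..}, ...]. A call has 1 to 12 rows; each row is the pose to reach, as a shift and turn from the pose commanded when the call began, along the tool's axes at that moment; what a row does not reach only later rows make up. A row lasts 1/8 s, in which the tool goes at most 62.5 mm and 10.7 degrees, less where a joint would pass 70% of its speed; a pose out of reach is approached as far as the arm can. A call with a gripper value outside its range is refused whole. The fingers move at their own pace and stop on an object; "grip_force" is the grip in N (left out, the last holds). Time passes only in rows, so rows that repeat a pose let the fingers close. It gives the time, the measured TCP pose, the force, the opening and the grip force at its end, in the units of the state.
- get_state(): the state, without advancing time (a new reading comes with each control period).
- imaging.snapshot(name): name is "side" or "top" or "wrist"; returns (picture, depth): 400x640x3 uint8, red, green, blue; 400x640 float32, m along the optical axis (not along the pixel's ray), 0 where there is no reading.
- imaging.calibration(name): a dict with "fov_y" (degrees; the focal length in pixels is half the picture's height over the tangent of half this angle, whatever the lens; pixels are square), "cx", "cy" (the principal point, pixels), "T" (4x4, takes a point from camera to world coordinates); the wrist camera has in their place "tool_from_camera" (4x4, takes a point from camera to tool coordinates, whose origin is the TCP and whose axes are the flange's). Camera axes: x right, y up, looking along -z (the intrinsics and any distortion apply to the point x, -y, -z); pixel columns grow to the right and rows downward; lengths in m; the calibration is good to about 2 mm. A picture is of the moment at which its call begins: read the wrist's pose just before it. calibration takes no time and is no camera call.
- robot.close_job(): hands the job in; it is judged then, once.
Trained networks look in the newest picture that a camera, given by its name, has taken for a name from the list of things; names that differ only in an ending like _2 or _b are one class to them, and where a whole thing is asked for, a point or a joint stands for the part that bears it (a point fixed in the world has none). Each returns a list of dicts, best first, with "p" (0 to 1); they miss things now and then, are a little off and sometimes report something else, mostly with a low value. They report only what shows in the picture. A call takes as long as a camera call. They do not tell look-alikes from the thing itself.
- spotter.spot_in(camera, target): "location" ([x, y, z] in m, in the coordinates of the camera as it stood for that picture, good to about 4 mm: the middle of the surface that is visible of it).
- spotter.spot_point(camera, target): "location" ([x, y, z] in m, in the coordinates of the camera as it stood for that picture, good to about 4 mm: a listed point, or the origin of a listed thing).
The state is a dict: "time": time; "joint_pos": joint angles; "dq": joint speeds; "effort": joint torques, N m; "position": TCP position; "tcp_rot": TCP orientation; "wrist_force": force on the tool from outside, world axes, zero at the start; "torque": the same for the moment, N m; "opening": opening from 0.0 (shut) to 1.0 (fully open); "gripper_force": force on a finger pad.
Only numpy, scipy, OpenCV 4.12 (cv2) and the standard library are available. Lean on these libraries where they do the work, as an engineer would, in place of code of your own. Each camera call takes 0.05 s, during which the arm holds its last target. There are 200 camera calls.

## Working session

There is one attempt and no reset: what is moved stays moved. The work goes in short steps, Python scripts to look and compute and a tool call to move; the robot and the scene stay as the last step left them, time stands still between calls to the robot, and variables do not carry over. Pictures are saved under pics/ and viewed, at most 14 in all, crops included, and the job is handed in when it is done.

Besides the shell and the picture viewer there is one more tool, called by a JSON object that holds its "api" and its "payload". move_arm: Moves the arm, as the interface text tells. Its arguments: {"type":"object","properties":{"steps":{"type":"array","items":{"type":"object","properties":{"dx":{"type":"number"},"dy":{"type":"number"},"dz":{"type":"number"},"wx":{"type":"number"},"wy":{"type":"number"},"wz":{"type":"number"},"hand":{"type":"number"}}}},"grip_force":{"type":"number"}},"required":["steps"]}

```bash
mkdir -p pics; cat > h.py <<'E'
import numpy as np, cv2
from workcell import get_state, imaging, robot, spotter
from scipy.spatial.transform import Rotation as R
def T_of(name, st=None):
    c=imaging.calibration(name)
    if name!='wrist': return c, np.array(c['T'])
    st=st or get_state(); M=np.eye(4); M[:3,:3]=R.from_rotvec(st['tcp_rot']).as_matrix(); M[:3,3]=st['position']
    return c, M@np.array(c['tool_from_camera'])
def cloud(name):
    st=get_state(); p,d=imaging.snapshot(name); c,T=T_of(name,st)
    f=200/np.tan(np.radians(c['fov_y'])/2)
    v,u=np.mgrid[0:400,0:640]
    P=np.stack([(u-c['cx'])/f*d,-(v-c['cy'])/f*d,-d,np.ones_like(d)],-1)@T.T
    P=P[...,:3]; P[d==0]=np.nan
    return p,d,P,T,c
def save(p,n): cv2.imwrite('pics/'+n,p[...,::-1])
E
cat > a.py <<'E'
from h import *
a=[]
for n in ['top','side']:
    p,d,P,T,c=cloud(n); save(p,n+'0.png'); print(n,{k:v for k,v in c.items() if k!='T'},T.round(3).tolist()); np.save(n+'0.npy',P)
    if n=='top':
        for t in ['jasper_mid','jade_mid','amethyst_mid','egg_mid','stand_round','stand_square','stand_six','felt','tray','grey_rock']:
            for r in spotter.spot_point(n,t)[:3]:
                print(t,round(r['p'],2),(T@np.r_[r['location'],1])[:3].round(3))
s=get_state();print({k:np.round(v,3).tolist() for k,v in s.items()}); print(R.from_rotvec(s['tcp_rot']).as_matrix().round(3).tolist()); print(imaging.calibration('wrist'))
E
python3 a.py
```

```text
top {'fov_y': 50.61370768647364, 'cx': 314.52056399496314, 'cy': 200.13830668005716} [[-0.02, 0.996, -0.085, 0.505], [-0.999, -0.017, 0.034, 0.011], [0.032, 0.086, 0.996, 0.992], [0.0, 0.0, 0.0, 1.0]]
jasper_mid 0.62 [ 0.48  -0.019  0.082]
jade_mid 0.65 [ 0.691 -0.29   0.073]
jade_mid 0.62 [ 0.523 -0.101  0.074]
jade_mid 0.24 [ 0.485 -0.019  0.013]
amethyst_mid 0.66 [0.538 0.071 0.081]
egg_mid 0.93 [0.743 0.001 0.026]
egg_mid 0.66 [ 0.568 -0.029  0.041]
stand_round 0.88 [ 0.48  -0.017  0.012]
stand_square 0.68 [ 0.522 -0.106  0.011]
stand_square 0.39 [ 0.501  0.304 -0.001]
stand_six 0.72 [0.543 0.066 0.011]
felt 0.83 [ 0.457 -0.314 -0.002]
tray 0.62 [ 0.502  0.301 -0.003]
grey_rock 0.78 [0.649 0.073 0.01 ]
grey_rock 0.73 [ 0.52  -0.105  0.013]
side {'fov_y': 49.975609930229176, 'cx': 319.98344899971397, 'cy': 201.880631064208} [[0.943, 0.174, -0.283, 0.302], [-0.333, 0.494, -0.804, -0.873], [-0.0, 0.852, 0.523, 0.626], [0.0, 0.0, 0.0, 1.0]]
{'time': 0.6, 'joint_pos': [1.224, 0.494, 1.346, 0.0, 1.302, -0.095], 'dq': [-0.001, 0.0, 0.001, -0.001, 0.0, 0.002], 'effort': [-0.0, -87.835, -38.214, 0.071, 0.044, -0.0], 'position': [0.155, 0.605, 0.214], 'tcp_rot': [-0.393, -3.117, -0.0], 'wrist_force': [0.585, 0.877, 0.786], 'torque': [0.001, -0.04, 0.006], 'gripper_force': 0.0, 'opening': 0.999}
[[-0.969, 0.248, -0.0], [0.248, 0.969, 0.0], [0.0, 0.0, -1.0]]
{'fov_y': 71.14974785912167, 'cx': 318.4625963491472, 'cy': 197.05399149932126, 'tool_from_camera': array([[ 9.05568165e-04,  9.68937298e-01,  2.47304859e-01,
         6.95045784e-02],
       [ 9.99999571e-01, -9.24976573e-04, -3.77003355e-05,
         3.21212214e-04],
       [ 1.92221940e-04,  2.47304787e-01, -9.68937720e-01,
        -1.70992102e-01],
       [ 0.00000000e+00,  0.00000000e+00,  0.00000000e+00,
         1.00000000e+00]])}
```

View pics/top0.png

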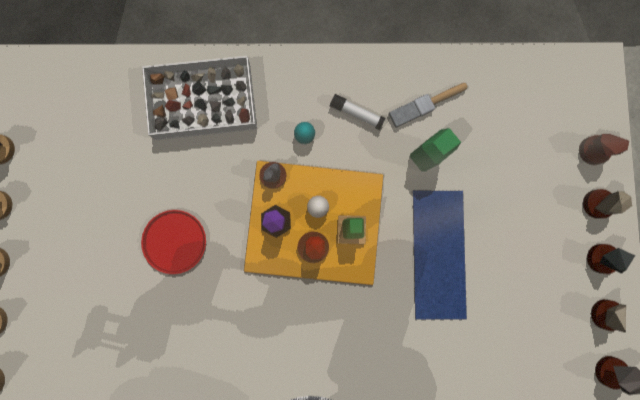

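View pics/side0.png

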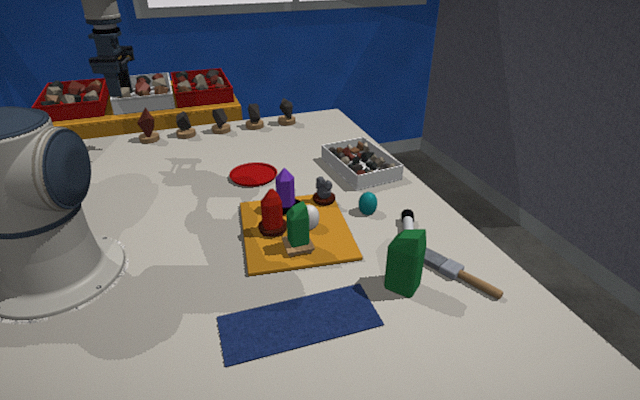

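The top view shows the jade at (354,228), jasper (313,247), amethyst (275,221), egg (318,206), tray (174,242), felt (440,255), rock (272,175), turquoise egg (304,132) and the large jade (435,150). The side view agrees. Next I move the wrist camera over the board.

{"api": "move_arm", "payload": {"steps": [{"dx": -4,"dy": -4.2,"dz": -3,"wz": -2},{"dx": -8,"dy": -8.4,"dz": -6,"wz": -4},{"dx": -12,"dy": -12.5,"dz": -9,"wz": -6},{"dx": -16,"dy": -16.7,"dz": -11,"wz": -8},{"dx": -20,"dy": -20.8,"dz": -13,"wz": -10},{"dx": -24,"dy": -25,"dz": -14,"wz": -12},{"dx": -28.4,"dy": -29.2,"dz": -14,"wz": -14.4},{"dx": -32.4,"dy": -33.4,"dz": -14,"wz": -14.4},{"dx": -36.4,"dy": -37.5,"dz": -14,"wz": -14.4},{"dx": -40.4,"dy": -41.7,"dz": -14,"wz": -14.4},{"dx": -44.4,"dy": -45.9,"dz": -14,"wz": -14.4},{"dx": -48.4,"dy": -50.1,"dz": -14,"wz": -14.4}]}}

```text
invalid input
```

```bash
cat > w.py <<'E'
from h import *
import sys
tag=sys.argv[1]
p,d,P,T,c=cloud('wrist'); save(p,tag+'.png'); np.save(tag+'.npy',P); np.save(tag+'_rgb.npy',p)
print(get_state()['position'].round(4) if hasattr(get_state()['position'],'round') else get_state()['position'])
for t in sys.argv[2:]:
    for r in spotter.spot_point('wrist',t)[:2]:
        print(t,round(r['p'],2),(T@np.r_[r['location'],1])[:3].round(4))
E
python3 w.py w1 jasper_mid jade_mid amethyst_mid egg_mid stand_round stand_square stand_six grey_rock
python3 - <<'E'
from h import *
P=np.load('w1.npy'); z=P[...,2]; print(np.histogram(z[np.isfinite(z)],bins=np.arange(-0.01,0.15,0.004)))
E
```

```text
[0.1551 0.6054 0.2139]
(array([     0,    142, 105617,   2515,     68,     57,    400,    704,
           12,     10,     16,     14,     16,     23,     20,     26,
           28,     27,     38,     41,     93,    148,    190,    241,
          255,    241,    191,    198,    178,    154,    103,     60,
           10,      0,      0,      0,      0,      0,      0]), array([-0.01 , -0.006, -0.002,  0.002,  0.006,  0.01 ,  0.014,  0.018,
        0.022,  0.026,  0.03 ,  0.034,  0.038,  0.042,  0.046,  0.05 ,
        0.054,  0.058,  0.062,  0.066,  0.07 ,  0.074,  0.078,  0.082,
        0.086,  0.09 ,  0.094,  0.098,  0.102,  0.106,  0.11 ,  0.114,
        0.118,  0.122,  0.126,  0.13 ,  0.134,  0.138,  0.142,  0.146]))
```

View pics/w1.png

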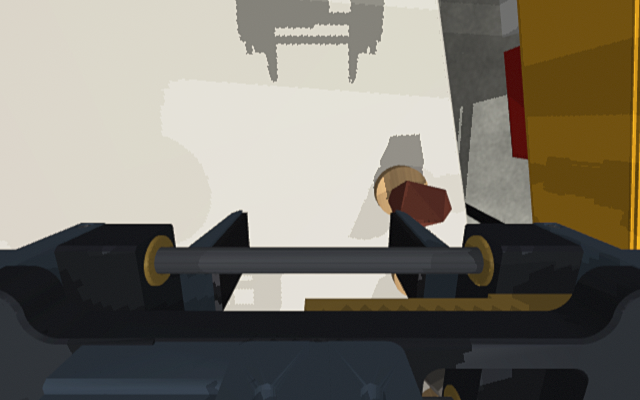

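{"api": "move_arm", "payload": {"steps": [{"dx": -5,"dy": -4,"dz": -3,"wx": 0,"wy": 0,"wz": -2,"hand": 0},{"dx": -10,"dy": -8,"dz": -6,"wx": 0,"wy": 0,"wz": -4,"hand": 0},{"dx": -15,"dy": -12,"dz": -9,"wx": 0,"wy": 0,"wz": -6,"hand": 0},{"dx": -20,"dy": -16,"dz": -12,"wx": 0,"wy": 0,"wz": -8,"hand": 0},{"dx": -25,"dy": -20,"dz": -13.6,"wx": 0,"wy": 0,"wz": -10,"hand": 0},{"dx": -30,"dy": -24,"dz": -13.6,"wx": 0,"wy": 0,"wz": -12,"hand": 0},{"dx": -35,"dy": -28,"dz": -13.6,"wx": 0,"wy": 0,"wz": -14.4,"hand": 0},{"dx": -40,"dy": -32,"dz": -13.6,"wx": 0,"wy": 0,"wz": -14.4,"hand": 0},{"dx": -45,"dy": -36,"dz": -13.6,"wx": 0,"wy": 0,"wz": -14.4,"hand": 0},{"dx": -50,"dy": -40,"dz": -13.6,"wx": 0,"wy": 0,"wz": -14.4,"hand": 0},{"dx": -54,"dy": -44,"dz": -13.6,"wx": 0,"wy": 0,"wz": -14.4,"hand": 0},{"dx": -58,"dy": -47.6,"dz": -13.6,"wx": 0,"wy": 0,"wz": -14.4,"hand": 0}]}}

```text
time: 2.55
position: [0.5845, 0.0214, 0.35]
tcp_rot: [-0.001, 3.141, 0.0]
wrist_force: [2.3, 1.4, 1.0]
opening: 1.001
gripper_force: 0.0
```

```bash

python3 w.py w2 jasper_mid jade_mid amethyst_mid egg_mid stand_round stand_square stand_six grey_rock
python3 - <<'E'
from h import *
P=np.load('w2.npy'); z=P[...,2]; print(np.histogram(z[np.isfinite(z)],bins=np.arange(-0.01,0.15,0.004)))
E
```

```text
[0.5878 0.0155 0.3493]
jasper_mid 0.83 [ 0.4801 -0.0121  0.0859]
jasper_mid 0.73 [0.5381 0.0663 0.0127]
jade_mid 0.91 [ 0.6924 -0.2862  0.07  ]
jade_mid 0.69 [ 0.5183 -0.1022  0.0785]
amethyst_mid 0.6 [0.5419 0.0694 0.0794]
egg_mid 0.8 [ 0.5718 -0.0223  0.0394]
egg_mid 0.48 [ 0.7457 -0.0026  0.0272]
stand_round 0.81 [ 0.4802 -0.0148  0.0162]
stand_square 0.66 [ 0.5179 -0.1017  0.0072]
stand_square 0.58 [0.5395 0.0669 0.0804]
stand_six 0.84 [0.539  0.0671 0.0107]
stand_six 0.16 [ 0.5167 -0.1029  0.0108]
grey_rock 0.71 [ 0.4584 -0.3073 -0.0007]
grey_rock 0.68 [0.6493 0.0787 0.0092]
(array([     0,    557, 103411,  21464,   1483,  18697,    908,    109,
          295,   2209,    328,    168,    172,    171,    183,    192,
          165,    148,    237,    266,    148,    114,    110,    116,
           59,     52,     89,    161,    231,    359,    370,    336,
          378,    345,    219,     46,      3,      0,      0]), array([-0.01 , -0.006, -0.002,  0.002,  0.006,  0.01 ,  0.014,  0.018,
        0.022,  0.026,  0.03 ,  0.034,  0.038,  0.042,  0.046,  0.05 ,
        0.054,  0.058,  0.062,  0.066,  0.07 ,  0.074,  0.078,  0.082,
        0.086,  0.09 ,  0.094,  0.098,  0.102,  0.106,  0.11 ,  0.114,
        0.118,  0.122,  0.126,  0.13 ,  0.134,  0.138,  0.142,  0.146]))
```

View pics/w2.png

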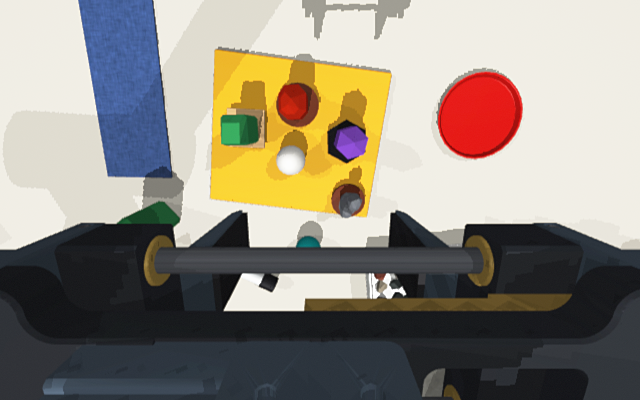

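```bash
cat > fit.py <<'E'
from h import *
from scipy.optimize import minimize
def poly(kind):
    if kind=='am': a=np.radians(np.arange(0,360,60)); return np.stack([np.cos(a),np.sin(a)],1)*0.021/np.cos(np.pi/6)
    if kind=='jade': x,y,b=.022,.019,.005
    else: x,y,b=.024,.020,.010
    return np.array([[x,y-b],[x-b,y],[-x+b,y],[-x,y-b],[-x,-y+b],[-x+b,-y],[x-b,-y],[x,-y+b]])
def cost(q,pts,pg):
    c,s=np.cos(q[2]),np.sin(q[2]); w=(pts-q[:2])@np.array([[c,-s],[s,c]])
    d=np.full(len(w),9.)
    for a,b in zip(pg,np.roll(pg,-1,0)):
        t=np.clip(((w-a)@(b-a))/((b-a)@(b-a)),0,1); d=np.minimum(d,np.linalg.norm(w-a-t[:,None]*(b-a),axis=1))
    return np.minimum(d,.004).mean()
def fit(pts,kind,c0,yaws=range(0,180,15)):
    best=None
    for y in yaws:
        r=minimize(cost,[*c0,np.radians(y)],args=(pts,poly(kind)),method='Nelder-Mead',options=dict(initial_simplex=[[c0[0],c0[1],np.radians(y)],[c0[0]+.006,c0[1],np.radians(y)],[c0[0],c0[1]+.006,np.radians(y)],[c0[0],c0[1],np.radians(y+12)]]))
        if best is None or r.fun<best.fun: best=r
    return best.x[:2].round(4),round(np.degrees(best.x[2]),1),round(best.fun*1e3,2)
E
cat > b.py <<'E'
from fit import *
cl={n:cloud(n) for n in ['wrist','top','side']}
S={'jasper':('jas',(.480,-.014),.068),'jade':('jade',(.519,-.102),.074),'amethyst':('am',(.540,.068),.078)}
for k,(kd,c0,h) in S.items():
    al=[]
    for n in cl:
        p,d,P,T,_=cl[n]
        hsv=cv2.cvtColor(p,cv2.COLOR_RGB2HSV)
        m=(np.hypot(P[...,0]-c0[0],P[...,1]-c0[1])<.04)&(P[...,2]>.036)&(P[...,2]<.028+h-.004)&(hsv[...,1]>70)
        q=P[m][:,:2]; al.append(q)
        if len(q)>60: print(k,n,len(q),fit(q,kd,c0),q.min(0).round(3),q.max(0).round(3))
    q=np.concatenate(al); print(k,'all',len(q),fit(q[::max(1,len(q)//1500)],kd,c0))
    for n in ['wrist','top']:
        P=cl[n][2]; m=(np.hypot(P[...,0]-c0[0],P[...,1]-c0[1])<.045)&(abs(P[...,2]-.028)<.004)
        print('  stand',n,m.sum(),cv2.minAreaRect(P[m][:,:2].astype(np.float32)*1000),np.median(P[m][:,2]))
for n in ['top','wrist']:
    p,d,P,T,_=cl[n]; hsv=cv2.cvtColor(p,cv2.COLOR_RGB2HSV); z=P[...,2]
    m=(hsv[...,0]>100)&(hsv[...,0]<125)&(hsv[...,1]>90)&(abs(z)<.012)&(P[...,1]<-.2)&(P[...,0]<.75)
    print(n,'felt',cv2.minAreaRect(P[m][:,:2].astype(np.float32)*1000))
    m=((hsv[...,0]>172)|(hsv[...,0]<6))&(hsv[...,1]>150)&(abs(z)<.03)&(P[...,1]>.18)
    print(n,'tray',cv2.minEnclosingCircle(P[m][:,:2].astype(np.float32)*1000))
    m=(hsv[...,0]>14)&(hsv[...,0]<32)&(hsv[...,1]>150)&(abs(z-.01)<.01)&(abs(P[...,1])<.2)&(P[...,0]>.35)&(P[...,0]<.75)
    print(n,'board',cv2.minAreaRect(P[m][:,:2].astype(np.float32)*1000),np.median(P[m][:,2]))
    m=(np.hypot(P[...,0]-.571,P[...,1]+.023)<.032)&(z>.02); q=P[m]; A=np.c_[2*q[:,:2],np.ones(len(q))]
    print(n,'egg',q.min(0),q.max(0))
E
python3 b.py
```

```text
jasper wrist 62 (array([ 0.481 , -0.0167]), np.float64(180.0), np.float64(0.19)) [ 0.47  -0.019] [0.506 0.003]
jasper side 415 (array([ 0.4797, -0.0156]), np.float64(1.8), np.float64(1.09)) [ 0.455 -0.04 ] [ 0.504 -0.006]
jasper all 482 (array([ 0.4797, -0.0158]), np.float64(1.1), np.float64(1.08))
  stand wrist 608 ((483.23846435546875, -13.126995086669922), (68.08473205566406, 71.4368896484375), 47.43526840209961) 0.0284194009437653
  stand top 390 ((480.9769592285156, -16.86214828491211), (68.17768096923828, 67.82347106933594), 89.060791015625) 0.02762996210957719
jade wrist 258 (array([ 0.5216, -0.1009]), np.float64(1.0), np.float64(0.24)) [ 0.499 -0.087] [ 0.543 -0.081]
jade side 509 (array([ 0.519 , -0.1004]), np.float64(180.9), np.float64(0.89)) [ 0.496 -0.123] [ 0.541 -0.085]
jade all 818 (array([ 0.5193, -0.1009]), np.float64(181.0), np.float64(0.86))
  stand wrist 519 ((519.802490234375, -103.46968841552734), (63.339744567871094, 63.98480224609375), 87.25475311279297) 0.028237338191042127
  stand top 168 ((519.2976684570312, -84.69879913330078), (20.70357894897461, 61.55540
[... 712 characters left out ...]
25), 88.71735382080078)
top tray ((499.2139892578125, 302.166015625), 73.05061340332031)
top board ((495.231689453125, 19.53221893310547), (234.34805297851562, 172.87551879882812), 86.06391906738281) 0.011363519448143788
top egg [ 0.53911478 -0.0547068   0.04102229] [0.60292491 0.00880553 0.75984557]
wrist felt ((461.77691650390625, -310.370849609375), (121.82669830322266, 291.42742919921875), 89.0582046508789)
wrist tray ((496.260009765625, 304.8436279296875), 75.28124237060547)
wrist board ((536.7140502929688, -19.056472778320312), (298.531005859375, 259.5408020019531), 82.99209594726562) 0.01241660206210482
wrist egg [ 0.54429078 -0.04989414  0.03204375] [0.59984713 0.00680754 0.48167406]
```

The three stones, the felt (centre 0.459, −0.312) and the tray (0.498, 0.303) are located, and the stone yaws are about 1°, 1° and −14°. I start with the jade.

{"api": "move_arm", "payload": {"steps": [{"dx": 2,"dy": -3,"dz": 4,"wx": 0,"wy": 0,"wz": 0,"hand": 75},{"dx": 4,"dy": -6,"dz": 8,"wx": 0,"wy": 0,"wz": -1,"hand": 75},{"dx": 6,"dy": -8.5,"dz": 12,"wx": 0,"wy": 0,"wz": -1,"hand": 75},{"dx": 7.9,"dy": -10.1,"dz": 16,"wx": 0,"wy": 0,"wz": -1,"hand": 75},{"dx": 7.9,"dy": -10.1,"dz": 19,"wx": 0,"wy": 0,"wz": -1,"hand": 75},{"dx": 7.9,"dy": -10.1,"dz": 19,"wx": 0,"wy": 0,"wz": -1,"hand": 75},{"dx": 7.9,"dy": -10.1,"dz": 19,"wx": 0,"wy": 0,"wz": -1,"hand": 75}], "grip_force": 20}}

```text
time: 4.03
position: [0.5054, -0.0775, 0.1611]
tcp_rot: [-0.029, 3.14, -0.001]
wrist_force: [0.5, -0.2, -0.4]
opening: 0.707
gripper_force: 0.0
```

```bash
python3 w.py w3 jade_mid stand_square; python3 -c "
from workcell import get_state as g
s=g();print(s['position'],s['opening'],s['tcp_rot'])"
```

```text
[ 0.5057 -0.0776  0.1613]
jade_mid 0.81 [ 0.5226 -0.1026  0.0769]
stand_square 0.88 [ 0.5172 -0.1043  0.0081]
[ 0.50554087 -0.07761937  0.16112775] 0.708570368632086 [-2.90651758e-02  3.13936058e+00 -9.58584501e-04]
```

View pics/w3.png

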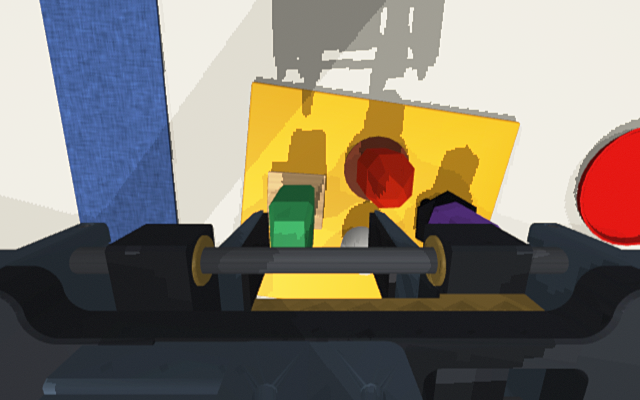

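The gripper stopped short of the target: the jade shows left of centre between the fingers, around (293,225). I shift by the remainder, descend and close.

{"api": "move_arm", "payload": {"steps": [{"dx": -1,"dy": -1.6,"dz": 0,"wx": 0,"wy": 0,"wz": 0,"hand": 75},{"dx": -1.5,"dy": -2.4,"dz": 0,"wx": 0,"wy": 0,"wz": 0,"hand": 75},{"dx": -1.5,"dy": -2.4,"dz": 1,"wx": 0,"wy": 0,"wz": 0,"hand": 75},{"dx": -1.5,"dy": -2.4,"dz": 4,"wx": 0,"wy": 0,"wz": 0,"hand": 75},{"dx": -1.5,"dy": -2.4,"dz": 7,"wx": 0,"wy": 0,"wz": 0,"hand": 75},{"dx": -1.5,"dy": -2.4,"dz": 9,"wx": 0,"wy": 0,"wz": 0,"hand": 75},{"dx": -1.5,"dy": -2.4,"dz": 10,"wx": 0,"wy": 0,"wz": 0,"hand": 75},{"dx": -1.5,"dy": -2.4,"dz": 10,"wx": 0,"wy": 0,"wz": 0,"hand": 75},{"dx": -1.5,"dy": -2.4,"dz": 10,"wx": 0,"wy": 0,"wz": 0,"hand": 140},{"dx": -1.5,"dy": -2.4,"dz": 10,"wx": 0,"wy": 0,"wz": 0,"hand": 180},{"dx": -1.5,"dy": -2.4,"dz": 10,"wx": 0,"wy": 0,"wz": 0,"hand": 180},{"dx": -1.5,"dy": -2.4,"dz": 10,"wx": 0,"wy": 0,"wz": 0,"hand": 180}], "grip_force": 20}}

```text
time: 5.68
position: [0.5204, -0.1014, 0.0604]
tcp_rot: [-0.028, 3.141, -0.0]
wrist_force: [-0.7, 0.2, 6.7]
opening: 0.416
gripper_force: 20.0
```

{"api": "move_arm", "payload": {"steps": [{"dx": 0,"dy": 0,"dz": -0.5,"wx": 0,"wy": 0,"wz": 0,"hand": 180},{"dx": 0,"dy": 0,"dz": -2,"wx": 0,"wy": 0,"wz": 0,"hand": 180},{"dx": 0,"dy": 0,"dz": -4,"wx": 0,"wy": 0,"wz": 0,"hand": 180},{"dx": 0.3,"dy": -1,"dz": -5,"wx": 0,"wy": 0,"wz": 0,"hand": 180},{"dx": 1,"dy": -4,"dz": -5,"wx": 0,"wy": 0,"wz": 0,"hand": 180},{"dx": 2.5,"dy": -8,"dz": -5,"wx": 0,"wy": 0,"wz": 0,"hand": 180},{"dx": 4,"dy": -12,"dz": -5,"wx": 0,"wy": 0,"wz": 0,"hand": 180},{"dx": 5,"dy": -16,"dz": -5,"wx": 0,"wy": 0,"wz": 0,"hand": 180},{"dx": 6,"dy": -19,"dz": -4,"wx": 0,"wy": 0,"wz": 0,"hand": 180},{"dx": 6.4,"dy": -20.8,"dz": -2,"wx": 0,"wy": 0,"wz": 0,"hand": 180},{"dx": 6.4,"dy": -20.8,"dz": 0,"wx": 0,"wy": 0,"wz": 0,"hand": 180},{"dx": 6.4,"dy": -20.8,"dz": 1.5,"wx": 0,"wy": 0,"wz": 0,"hand": 180}]}}

```text
time: 7.18
position: [0.4593, -0.3101, 0.0434]
tcp_rot: [0.028, -3.14, -0.002]
wrist_force: [-0.1, 0.2, -2.4]
opening: 0.412
gripper_force: 20.0
```

{"api": "move_arm", "payload": {"steps": [{"dx": 0,"dy": 0,"dz": 0.3,"wx": 0,"wy": 0,"wz": 0,"hand": 180},{"dx": 0,"dy": 0,"dz": 0.5,"wx": 0,"wy": 0,"wz": 0,"hand": 180},{"dx": 0,"dy": 0,"dz": 0.6,"wx": 0,"wy": 0,"wz": 0,"hand": 180},{"dx": 0,"dy": 0,"dz": 0.7,"wx": 0,"wy": 0,"wz": 0,"hand": 180},{"dx": 0,"dy": 0,"dz": 0.75,"wx": 0,"wy": 0,"wz": 0,"hand": 180},{"dx": 0,"dy": 0,"dz": 0.75,"wx": 0,"wy": 0,"wz": 0,"hand": 180}]}}

```text
time: 7.92
position: [0.4599, -0.3105, 0.0375]
tcp_rot: [-0.028, 3.141, -0.0]
wrist_force: [-0.1, -0.6, -0.9]
opening: 0.417
gripper_force: 20.0
```

{"api": "move_arm", "payload": {"steps": [{"dx": 0,"dy": 0,"dz": 0.05,"wx": 0,"wy": 0,"wz": 0,"hand": 180},{"dx": 0,"dy": 0,"dz": 0.1,"wx": 0,"wy": 0,"wz": 0,"hand": 180},{"dx": 0,"dy": 0,"dz": 0.1,"wx": 0,"wy": 0,"wz": 0,"hand": 180}]}}

```text
time: 8.3
position: [0.4598, -0.3105, 0.0364]
tcp_rot: [0.028, -3.141, -0.0]
wrist_force: [-0.1, 0.3, -1.6]
opening: 0.42
gripper_force: 20.0
```

{"api": "move_arm", "payload": {"steps": [{"dx": 0,"dy": 0,"dz": 0.05,"wx": 0,"wy": 0,"wz": 0,"hand": 180},{"dx": 0,"dy": 0,"dz": 0.08,"wx": 0,"wy": 0,"wz": 0,"hand": 180},{"dx": 0,"dy": 0,"dz": 0.08,"wx": 0,"wy": 0,"wz": 0,"hand": 180}]}}

```text
time: 8.68
position: [0.4599, -0.3105, 0.0363]
tcp_rot: [-0.028, 3.141, -0.0]
wrist_force: [-4.3, 2.7, 13.5]
opening: 0.413
gripper_force: 20.0
```

{"api": "move_arm", "payload": {"steps": [{"dx": 0,"dy": 0,"dz": 0,"wx": 0,"wy": 0,"wz": 0,"hand": 150},{"dx": 0,"dy": 0,"dz": 0,"wx": 0,"wy": 0,"wz": 0,"hand": 75},{"dx": 0,"dy": 0,"dz": 0,"wx": 0,"wy": 0,"wz": 0,"hand": 75},{"dx": 0,"dy": 0,"dz": -2,"wx": 0,"wy": 0,"wz": 0,"hand": 75},{"dx": 0,"dy": 0,"dz": -6,"wx": 0,"wy": 0,"wz": 0,"hand": 75},{"dx": 0,"dy": 0,"dz": -11,"wx": 0,"wy": 0,"wz": 0,"hand": 75},{"dx": 0,"dy": 3,"dz": -12.8,"wx": 0,"wy": 0,"wz": 0,"hand": 75},{"dx": -0.5,"dy": 8,"dz": -12.8,"wx": 0,"wy": 0,"wz": 0,"hand": 75},{"dx": -1,"dy": 14,"dz": -12.8,"wx": 0,"wy": 0,"wz": 0,"hand": 75},{"dx": -1.5,"dy": 20,"dz": -12.8,"wx": 0,"wy": 0,"wz": 0,"hand": 75},{"dx": -2,"dy": 26,"dz": -12.8,"wx": 0,"wy": 0,"wz": 0,"hand": 75},{"dx": -2.5,"dy": 29.4,"dz": -12.8,"wx": 0,"wy": 0,"wz": 0,"hand": 75}]}}

```text
time: 10.18
position: [0.4791, -0.0136, 0.1636]
tcp_rot: [0.031, -3.141, -0.0]
wrist_force: [0.7, -0.1, -0.6]
opening: 0.702
gripper_force: 0.0
```

```bash
python3 w.py w4 jasper_mid; python3 -c "
from workcell import get_state as g
s=g();print(s['position'],s['opening'],s['tcp_rot'])"
```

```text
[ 0.4795 -0.0112  0.1636]
jasper_mid 0.58 [ 0.483  -0.0148  0.0853]
[ 0.47953317 -0.01323204  0.16362094] 0.7032718999274381 [-3.33011887e-02  3.14141421e+00  8.12074504e-04]
```

View pics/w4.png

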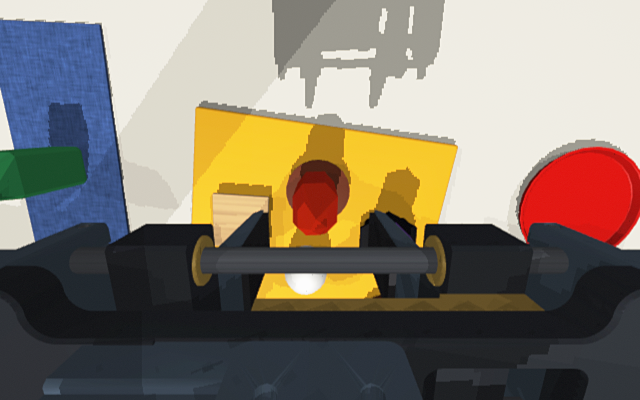

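The jasper (316,203) sits centred between the fingers, the jade stands on the felt, and its square stand is empty. Next I descend and grip the jasper.

{"api": "move_arm", "payload": {"steps": [{"dx": 0,"dy": 0,"dz": 0,"wx": 0,"wy": 0,"wz": 0,"hand": 75},{"dx": 0,"dy": 0,"dz": 1,"wx": 0,"wy": 0,"wz": 0,"hand": 75},{"dx": 0,"dy": 0,"dz": 4,"wx": 0,"wy": 0,"wz": 0,"hand": 75},{"dx": 0,"dy": 0,"dz": 7,"wx": 0,"wy": 0,"wz": 0,"hand": 75},{"dx": 0,"dy": 0,"dz": 9.3,"wx": 0,"wy": 0,"wz": 0,"hand": 75},{"dx": 0,"dy": 0,"dz": 10.3,"wx": 0,"wy": 0,"wz": 0,"hand": 75},{"dx": 0,"dy": 0,"dz": 10.3,"wx": 0,"wy": 0,"wz": 0,"hand": 75},{"dx": 0,"dy": 0,"dz": 10.3,"wx": 0,"wy": 0,"wz": 0,"hand": 140},{"dx": 0,"dy": 0,"dz": 10.3,"wx": 0,"wy": 0,"wz": 0,"hand": 180},{"dx": 0,"dy": 0,"dz": 10.3,"wx": 0,"wy": 0,"wz": 0,"hand": 180},{"dx": 0,"dy": 0,"dz": 10.3,"wx": 0,"wy": 0,"wz": 0,"hand": 180}], "grip_force": 20}}

```text
time: 11.65
position: [0.4799, -0.0162, 0.0611]
tcp_rot: [-0.028, 3.14, -0.0]
wrist_force: [-1.0, -1.4, 8.1]
opening: 0.437
gripper_force: 20.0
```

{"api": "move_arm", "payload": {"steps": [{"dx": 0,"dy": 0,"dz": -0.5,"wx": 0,"wy": 0,"wz": 0,"hand": 180},{"dx": 0,"dy": 0,"dz": -2,"wx": 0,"wy": 0,"wz": 0,"hand": 180},{"dx": 0,"dy": 0,"dz": -4,"wx": 0,"wy": 0,"wz": 0,"hand": 180},{"dx": 0.5,"dy": -1.5,"dz": -5,"wx": 0,"wy": 0,"wz": 0,"hand": 180},{"dx": 2,"dy": -5,"dz": -5,"wx": 0,"wy": 0,"wz": 0,"hand": 180},{"dx": 4,"dy": -9,"dz": -5,"wx": 0,"wy": 0,"wz": 0,"hand": 180},{"dx": 6,"dy": -13.5,"dz": -5,"wx": 0,"wy": 0,"wz": 0,"hand": 180},{"dx": 8,"dy": -18,"dz": -5,"wx": 0,"wy": 0,"wz": 0,"hand": 180},{"dx": 9.5,"dy": -22.5,"dz": -5,"wx": 0,"wy": 0,"wz": 0,"hand": 180},{"dx": 10.8,"dy": -26.5,"dz": -4.5,"wx": 0,"wy": 0,"wz": 0,"hand": 180},{"dx": 11.5,"dy": -29.2,"dz": -2.5,"wx": 0,"wy": 0,"wz": 0,"hand": 180},{"dx": 11.5,"dy": -29.2,"dz": 0,"wx": 0,"wy": 0,"wz": 0,"hand": 180}]}}

```text
time: 13.15
position: [0.369, -0.3129, 0.0603]
tcp_rot: [-0.024, 3.14, -0.002]
wrist_force: [0.5, 0.9, -2.5]
opening: 0.436
gripper_force: 20.0
```

{"api": "move_arm", "payload": {"steps": [{"dx": 0,"dy": 0,"dz": 1,"wx": 0,"wy": 0,"wz": 0,"hand": 180},{"dx": 0,"dy": 0,"dz": 1.8,"wx": 0,"wy": 0,"wz": 0,"hand": 180},{"dx": 0,"dy": 0,"dz": 2.1,"wx": 0,"wy": 0,"wz": 0,"hand": 180},{"dx": 0,"dy": 0,"dz": 2.25,"wx": 0,"wy": 0,"wz": 0,"hand": 180},{"dx": 0,"dy": 0,"dz": 2.35,"wx": 0,"wy": 0,"wz": 0,"hand": 180},{"dx": 0,"dy": 0,"dz": 2.4,"wx": 0,"wy": 0,"wz": 0,"hand": 180},{"dx": 0,"dy": 0,"dz": 2.4,"wx": 0,"wy": 0,"wz": 0,"hand": 180}]}}

```text
time: 14.02
position: [0.37, -0.3103, 0.0371]
tcp_rot: [-0.028, 3.141, -0.001]
wrist_force: [-0.6, 0.6, 4.6]
opening: 0.437
gripper_force: 20.0
```

{"api": "move_arm", "payload": {"steps": [{"dx": 0,"dy": 0,"dz": 0,"wx": 0,"wy": 0,"wz": 0,"hand": 150},{"dx": 0,"dy": 0,"dz": 0,"wx": 0,"wy": 0,"wz": 0,"hand": 75},{"dx": 0,"dy": 0,"dz": 0,"wx": 0,"wy": 0,"wz": 0,"hand": 75},{"dx": 0,"dy": 0,"dz": -2,"wx": 0,"wy": 0,"wz": 0,"hand": 75},{"dx": 0,"dy": 0,"dz": -6,"wx": 0,"wy": 0,"wz": 0,"hand": 75},{"dx": 0,"dy": 0,"dz": -11,"wx": 0,"wy": 0,"wz": 0,"hand": 75},{"dx": -1,"dy": 3,"dz": -13,"wx": 0,"wy": 0,"wz": 3,"hand": 75},{"dx": -3.5,"dy": 8,"dz": -13,"wx": 0,"wy": 0,"wz": 6,"hand": 75},{"dx": -6,"dy": 13.5,"dz": -13,"wx": 0,"wy": 0,"wz": 9,"hand": 75},{"dx": -8.5,"dy": 19,"dz": -13,"wx": 0,"wy": 0,"wz": 12,"hand": 75},{"dx": -11,"dy": 24.5,"dz": -13,"wx": 0,"wy": 0,"wz": 15,"hand": 75},{"dx": -13.5,"dy": 30,"dz": -13,"wx": 0,"wy": 0,"wz": 15,"hand": 75}]}}

```text
time: 15.52
position: [0.4999, -0.0058, 0.1667]
tcp_rot: [0.383, 3.118, -0.0]
wrist_force: [1.0, -2.1, 0.2]
opening: 0.705
gripper_force: 0.0
```

```bash
cat > s.py <<'E'
from h import *
import sys
# s.py x y z : tool-frame shift (cm) from the present pose to the TCP target
s=get_state(); p=np.array(s['position']); M=R.from_rotvec(s['tcp_rot']).as_matrix()
print(p.round(4),'yaw',round(np.degrees(np.arctan2(M[1,0],M[0,0])),2),'F',np.round(s['wrist_force'],1),'dq',np.abs(s['dq']).max().round(3))
if len(sys.argv)>3: print('shift cm',(M.T@(np.array(sys.argv[1:4],float)-p)*100).round(2))
E
cat > c.py <<'E'
from fit import *
import time
p,d,P,T,_=cloud('wrist'); p,d,P,T,_=cloud('wrist'); save(p,'w5.png')
hsv=cv2.cvtColor(p,cv2.COLOR_RGB2HSV); c0=(.538,.071)
r=np.hypot(P[...,0]-c0[0],P[...,1]-c0[1])
m=(r<.035)&(P[...,2]>.036)&(P[...,2]<.1)&(hsv[...,1]>70); q=P[m][:,:2]
print(len(q),fit(q,'am',c0))
E
python3 c.py; python3 s.py .538 .071 .061
```

```text
717 (array([0.5393, 0.0704]), np.float64(46.3), np.float64(0.16))
[ 0.501  -0.0031  0.1666] yaw 166.3 F [ 0.  -1.3 -0.5] dq 0.1
shift cm [-1.83  8.06 10.58]
```

{"api": "move_arm", "payload": {"steps": [{"dx": -1,"dy": 4.5,"dz": 0,"wx": 0,"wy": 0,"wz": 0,"hand": 75},{"dx": -1.9,"dy": 8.2,"dz": 0,"wx": 0,"wy": 0,"wz": 0,"hand": 75},{"dx": -1.9,"dy": 8.4,"dz": 0,"wx": 0,"wy": 0,"wz": 0,"hand": 75},{"dx": -1.9,"dy": 8.4,"dz": 0,"wx": 0,"wy": 0,"wz": 0,"hand": 75},{"dx": -1.9,"dy": 8.4,"dz": 0,"wx": 0,"wy": 0,"wz": 0,"hand": 75}]}}

```text
time: 16.25
position: [0.5377, 0.0682, 0.1666]
tcp_rot: [-0.383, -3.118, 0.0]
wrist_force: [-0.0, -1.2, -0.1]
opening: 0.702
gripper_force: 0.0
```

```bash
python3 s.py .5391 .0705 .061
```

```text
[0.5377 0.0682 0.1666] yaw 165.98 F [-0.  -1.2 -0.1] dq 0.003
shift cm [-0.09  0.26 10.56]
```

{"api": "move_arm", "payload": {"steps": [{"dx": -0.1,"dy": 0.25,"dz": 1,"wx": 0,"wy": 0,"wz": 0,"hand": 75},{"dx": -0.1,"dy": 0.25,"dz": 4,"wx": 0,"wy": 0,"wz": 0,"hand": 75},{"dx": -0.1,"dy": 0.25,"dz": 7,"wx": 0,"wy": 0,"wz": 0,"hand": 75},{"dx": -0.1,"dy": 0.25,"dz": 9.6,"wx": 0,"wy": 0,"wz": 0,"hand": 75},{"dx": -0.1,"dy": 0.25,"dz": 10.6,"wx": 0,"wy": 0,"wz": 0,"hand": 75},{"dx": -0.1,"dy": 0.25,"dz": 10.6,"wx": 0,"wy": 0,"wz": 0,"hand": 75},{"dx": -0.1,"dy": 0.25,"dz": 10.6,"wx": 0,"wy": 0,"wz": 0,"hand": 140},{"dx": -0.1,"dy": 0.25,"dz": 10.6,"wx": 0,"wy": 0,"wz": 0,"hand": 180},{"dx": -0.1,"dy": 0.25,"dz": 10.6,"wx": 0,"wy": 0,"wz": 0,"hand": 180},{"dx": -0.1,"dy": 0.25,"dz": 10.6,"wx": 0,"wy": 0,"wz": 0,"hand": 180}], "grip_force": 20}}

```text
time: 17.5
position: [0.5401, 0.0713, 0.0613]
tcp_rot: [0.382, 3.117, 0.0]
wrist_force: [-1.3, -0.5, 7.5]
opening: 0.453
gripper_force: 20.0
```

{"api": "move_arm", "payload": {"steps": [{"dx": 0,"dy": 0,"dz": -0.5,"wx": 0,"wy": 0,"wz": 0,"hand": 180},{"dx": 0,"dy": 0,"dz": -2,"wx": 0,"wy": 0,"wz": 0,"hand": 180},{"dx": 0,"dy": 0,"dz": -5,"wx": 0,"wy": 0,"wz": 0,"hand": 180},{"dx": 0,"dy": 0,"dz": -7.5,"wx": 0,"wy": 0,"wz": 0,"hand": 180},{"dx": -0.4,"dy": -1.5,"dz": -8.5,"wx": 0,"wy": 0,"wz": 0,"hand": 180},{"dx": -1.4,"dy": -5,"dz": -8.5,"wx": 0,"wy": 0,"wz": 0,"hand": 180},{"dx": -2.6,"dy": -10,"dz": -8.5,"wx": 0,"wy": 0,"wz": 0,"hand": 180},{"dx": -3.9,"dy": -15,"dz": -8.5,"wx": 0,"wy": 0,"wz": 0,"hand": 180},{"dx": -5.2,"dy": -20,"dz": -8.5,"wx": 0,"wy": 0,"wz": 0,"hand": 180},{"dx": -6.5,"dy": -25,"dz": -8,"wx": 0,"wy": 0,"wz": 0,"hand": 180},{"dx": -7.9,"dy": -30,"dz": -7,"wx": 0,"wy": 0,"wz": 0,"hand": 180},{"dx": -9,"dy": -34,"dz": -6,"wx": 0,"wy": 0,"wz": 0,"hand": 180}]}}

```text
time: 19.0
position: [0.5441, -0.2832, 0.1204]
tcp_rot: [-0.384, -3.118, 0.0]
wrist_force: [1.7, 0.1, -2.0]
opening: 0.459
gripper_force: 20.0
```

{"api": "move_arm", "payload": {"steps": [{"dx": -0.5,"dy": -2,"dz": 1,"wx": 0,"wy": 0,"wz": 0,"hand": 180},{"dx": -0.7,"dy": -2.8,"dz": 3,"wx": 0,"wy": 0,"wz": 0,"hand": 180},{"dx": -0.7,"dy": -2.8,"dz": 5,"wx": 0,"wy": 0,"wz": 0,"hand": 180},{"dx": -0.7,"dy": -2.8,"dz": 7,"wx": 0,"wy": 0,"wz": 0,"hand": 180},{"dx": -0.7,"dy": -2.8,"dz": 7.8,"wx": 0,"wy": 0,"wz": 0,"hand": 180},{"dx": -0.7,"dy": -2.8,"dz": 8.1,"wx": 0,"wy": 0,"wz": 0,"hand": 180},{"dx": -0.7,"dy": -2.8,"dz": 8.3,"wx": 0,"wy": 0,"wz": 0,"hand": 180},{"dx": -0.7,"dy": -2.8,"dz": 8.35,"wx": 0,"wy": 0,"wz": 0,"hand": 180},{"dx": -0.7,"dy": -2.8,"dz": 8.4,"wx": 0,"wy": 0,"wz": 0,"hand": 180},{"dx": -0.7,"dy": -2.8,"dz": 8.4,"wx": 0,"wy": 0,"wz": 0,"hand": 180}]}}

```text
time: 20.25
position: [0.5452, -0.3093, 0.0373]
tcp_rot: [0.382, 3.117, -0.001]
wrist_force: [-1.3, 1.8, 7.4]
opening: 0.464
gripper_force: 20.0
```

{"api": "move_arm", "payload": {"steps": [{"dx": 0,"dy": 0,"dz": 0,"wx": 0,"wy": 0,"wz": 0,"hand": 150},{"dx": 0,"dy": 0,"dz": 0,"wx": 0,"wy": 0,"wz": 0,"hand": 75},{"dx": 0,"dy": 0,"dz": 0,"wx": 0,"wy": 0,"wz": 0,"hand": 75},{"dx": 0,"dy": 0,"dz": -2,"wx": 0,"wy": 0,"wz": 0,"hand": 75},{"dx": 0,"dy": 0,"dz": -7,"wx": 0,"wy": 0,"wz": 0,"hand": 75},{"dx": 0,"dy": 0,"dz": -12,"wx": 0,"wy": 0,"wz": 0,"hand": 75},{"dx": 0.2,"dy": 4,"dz": -16,"wx": 0,"wy": 0,"wz": -3,"hand": 75},{"dx": 0.4,"dy": 9,"dz": -19,"wx": 0,"wy": 0,"wz": -6,"hand": 75},{"dx": 0.8,"dy": 14,"dz": -22,"wx": 0,"wy": 0,"wz": -9,"hand": 75},{"dx": 1.2,"dy": 19,"dz": -25,"wx": 0,"wy": 0,"wz": -12,"hand": 75},{"dx": 1.6,"dy": 24.5,"dz": -26,"wx": 0,"wy": 0,"wz": -15,"hand": 75},{"dx": 2.1,"dy": 30,"dz": -26,"wx": 0,"wy": 0,"wz": -15,"hand": 75}]}}

```text
time: 21.75
position: [0.5976, -0.0113, 0.2978]
tcp_rot: [-0.029, 3.139, -0.0]
wrist_force: [1.9, -0.2, -0.5]
opening: 0.707
gripper_force: 0.0
```

{"api": "move_arm", "payload": {"steps": [{"dx": 0,"dy": 0,"dz": 0,"wx": 0,"wy": 0,"wz": 0,"hand": 75},{"dx": 0,"dy": 0,"dz": 0,"wx": 0,"wy": 0,"wz": 0,"hand": 75},{"dx": 0,"dy": 0,"dz": 0,"wx": 0,"wy": 0,"wz": 0,"hand": 75}]}}

```text
time: 22.12
position: [0.5969, -0.0141, 0.2965]
tcp_rot: [0.026, -3.141, 0.0]
wrist_force: [0.2, -1.1, 1.2]
opening: 0.704
gripper_force: 0.0
```

```bash
cat > d.py <<'E'
from fit import *
import sys
def rep(n,P,p):
    hsv=cv2.cvtColor(p,cv2.COLOR_RGB2HSV); z=P[...,2]
    for k,c0 in dict(round=(.481,-.016),square=(.519,-.102),six=(.541,.069)).items():
        m=(np.hypot(P[...,0]-c0[0],P[...,1]-c0[1])<.047)&(abs(z-.028)<.004)
        q=P[m][:,:2].astype(np.float32)*1000; r=cv2.minAreaRect(q); cc=cv2.minEnclosingCircle(q)
        hull=cv2.convexHull(q); M=cv2.moments(hull)
        print(n,k,m.sum(),'hullcentroid',np.round([M['m10']/M['m00'],M['m01']/M['m00']],1),'mean',q.mean(0).round(1),'rect',np.round(r[0],1),np.round(r[1],1),round(r[2],1),'circ',np.round(cc[0],1),round(cc[1],1),'z',np.median(z[m]).round(4))
    m=(np.hypot(P[...,0]-.571,P[...,1]+.023)<.035)&(z>.025)&(z<.075); q=P[m]
    # egg: upper half ~ spheroid 25,25,29 centred z .041
    from scipy.optimize import least_squares
    f=lambda x:np.sqrt(((q[:,:2]-x[:2])**2).sum(1)/.025**2+((q[:,2]-x[2])/.029)**2)-1
    s=least_squares(f,[.571,-.023,.041],loss='soft_l1',f_scale=.03); print(n,'egg',len(q),s.x.round(4),np.abs(s.fun).mean().round(3),'top',q[:,2].max().round(4))
    m=((hsv[...,0]>172)|(hsv[...,0]<6))&(hsv[...,1]>150)&(abs(z)<.03)&(P[...,1]>.18)
    if m.sum()>50: print(n,'tray',cv2.minEnclosingCircle(P[m][:,:2].astype(np.float32)*1000),cv2.minAreaRect(P[m][:,:2].astype(np.float32)*1000))
if __name__=='__main__':
    for n in ['wrist','top']:
        p,d,P,T,_=cloud(n); save(p,n+'_d.png'); rep(n,P,p)
E
python3 d.py; python3 s.py
```

```text
wrist round 1934 hullcentroid [481.9 -14.3] mean [481.3 -14.3] rect [481.9 -14.3] [71.3 70. ] 1.2 circ [481.8 -14.2] 35.9 z 0.0284
wrist square 1832 hullcentroid [ 519.8 -102.8] mean [ 519.2 -102.8] rect [ 519.7 -102.9] [63.3 64. ] 87.4 circ [ 519.8 -103.1] 44.0 z 0.0284
wrist six 1633 hullcentroid [542.4  69.6] mean [541.7  69.3] rect [542.4  69.6] [66.1 74.3] 32.2 circ [542.1  70. ] 37.6 z 0.0283
wrist egg 836 [ 0.5728 -0.0266  0.0415] 0.02 top 0.0715
wrist tray ((496.1639404296875, 304.1400451660156), 75.21979522705078) ((498.84820556640625, 303.6182861328125), (143.77183532714844, 145.08340454101562), 30.61075782775879)
top round 748 hullcentroid [481.  -16.6] mean [480.9 -16.5] rect [481.  -16.8] [68.2 67.7] 88.8 circ [481.  -16.6] 35.6 z 0.0274
top square 756 hullcentroid [ 518.2 -105.6] mean [ 518.2 -105.5] rect [ 517.9 -105.5] [62.4 63.8] 88.5 circ [ 518.3 -104.9] 43.4 z 0.0275
top six 702 hullcentroid [541.3  67.5] mean [541.2  67.7] rect [541.1  67.6] [73.4 65. ] 62.5 circ [541.6  67.3] 36.7 z 0.0274
top egg 365 [ 0.5719 -0.0287  0.0404] 0.033 top 0.072
top tray ((499.5533142089844, 301.82098388671875), 72.52046203613281) ((499.79144287109375, 301.2313537597656), (143.52322387695312, 141.87098693847656), 69.04881286621094)
[ 0.5969 -0.014   0.2965] yaw -179.05 F [-0.7  0.7  0.1] dq 0.002
```

View pics/wrist_d.png

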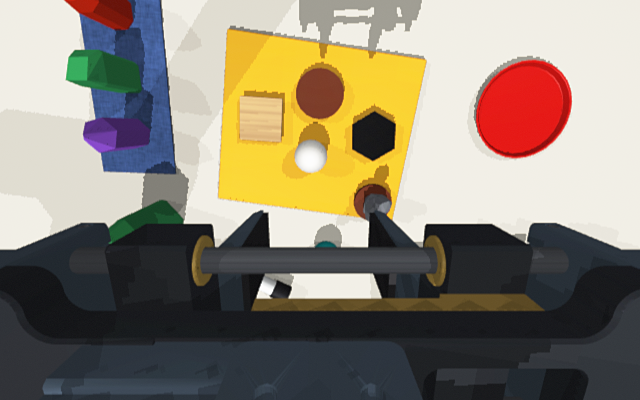

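View pics/top_d.png

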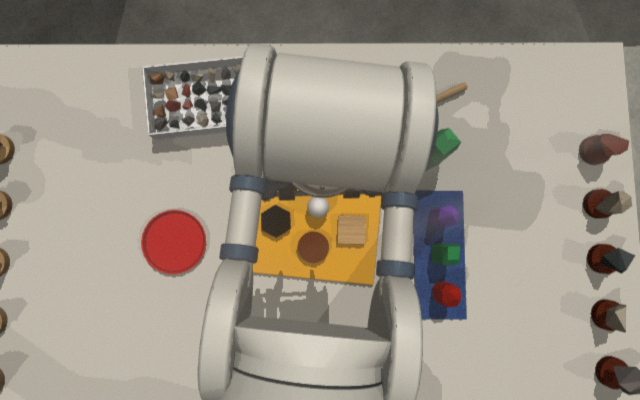

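The wrist view shows all three stones standing on the felt (left) and the three stands empty. The egg is at (311,156), free, with the rock untouched at (372,200). Now the egg, with the closing line turned about 15° to clear the square stand.

{"api": "move_arm", "payload": {"steps": [{"dx": 0.7,"dy": -0.4,"dz": 4,"wx": 0,"wy": 0,"wz": -4,"hand": 59},{"dx": 1.4,"dy": -0.8,"dz": 9,"wx": 0,"wy": 0,"wz": -9,"hand": 59},{"dx": 2.1,"dy": -1.1,"dz": 14,"wx": 0,"wy": 0,"wz": -14,"hand": 59},{"dx": 2.5,"dy": -1.35,"dz": 18,"wx": 0,"wy": 0,"wz": -14,"hand": 59},{"dx": 2.5,"dy": -1.35,"dz": 20,"wx": 0,"wy": 0,"wz": -14,"hand": 59},{"dx": 2.5,"dy": -1.35,"dz": 20,"wx": 0,"wy": 0,"wz": -14,"hand": 59},{"dx": 2.5,"dy": -1.35,"dz": 20,"wx": 0,"wy": 0,"wz": -14,"hand": 59},{"dx": 2.5,"dy": -1.35,"dz": 20,"wx": 0,"wy": 0,"wz": -14,"hand": 59}]}}

```text
time: 23.22
position: [0.573, -0.0271, 0.0977]
tcp_rot: [-0.41, 3.113, -0.001]
wrist_force: [0.1, 0.4, 1.4]
opening: 0.769
gripper_force: 0.0
```

```bash
python3 s.py .5724 -.0277 .022; python3 - <<'E'
from fit import *
p,d,P,T,_=cloud('wrist')
m=(np.hypot(P[...,0]-.572,P[...,1]+.027)<.035)&(P[...,2]>.025)&(P[...,2]<.075); q=P[m]
from scipy.optimize import least_squares
f=lambda x:np.sqrt(((q[:,:2]-x[:2])**2).sum(1)/.025**2+((q[:,2]-.041)/.029)**2)-1
s=least_squares(f,[.572,-.027],loss='soft_l1',f_scale=.03); print(len(q),s.x)
# bias: stones on the felt, known from release poses
for n in ['top','side']:
    p,d,P,T,_=cloud(n); hsv=cv2.cvtColor(p,cv2.COLOR_RGB2HSV)
    for k,c0,h in [('jas',(.370,-.3103),.068),('jade',(.4599,-.3105),.074),('am',(.5452,-.3093),.078)]:
        m=(np.hypot(P[...,0]-c0[0],P[...,1]-c0[1])<.04)&(P[...,2]>.012)&(P[...,2]<h)&(hsv[...,1]>60); q=P[m][:,:2]
        if len(q)>30: print(n,k,len(q),c0,fit(q,k,c0))
E
```

```text
[ 0.573  -0.0271  0.0977] yaw -164.98 F [0.1 0.4 1.4] dq 0.005
shift cm [ 0.09 -0.03  7.57]
2776 [ 0.57254588 -0.02633365]
top jas 188 (0.37, -0.3103) (array([ 0.3702, -0.3122]), np.float64(0.8), np.float64(0.61))
top jade 186 (0.4599, -0.3105) (array([ 0.4597, -0.312 ]), np.float64(0.9), np.float64(0.4))
top am 158 (0.5452, -0.3093) (array([ 0.5436, -0.3109]), np.float64(45.8), np.float64(0.33))
side jas 615 (0.37, -0.3103) (array([ 0.3702, -0.3093]), np.float64(181.9), np.float64(0.8))
side jade 631 (0.4599, -0.3105) (array([ 0.4589, -0.3097]), np.float64(181.0), np.float64(0.63))
side am 623 (0.5452, -0.3093) (array([ 0.5429, -0.308 ]), np.float64(46.2), np.float64(0.6))
```

{"api": "move_arm", "payload": {"steps": [{"dx": 0,"dy": 0,"dz": 2,"wx": 0,"wy": 0,"wz": 0,"hand": 59},{"dx": 0,"dy": 0,"dz": 5,"wx": 0,"wy": 0,"wz": 0,"hand": 59},{"dx": 0,"dy": 0,"dz": 7,"wx": 0,"wy": 0,"wz": 0,"hand": 59},{"dx": 0,"dy": 0,"dz": 7.6,"wx": 0,"wy": 0,"wz": 0,"hand": 59},{"dx": 0,"dy": 0,"dz": 7.6,"wx": 0,"wy": 0,"wz": 0,"hand": 59},{"dx": 0,"dy": 0,"dz": 7.6,"wx": 0,"wy": 0,"wz": 0,"hand": 100},{"dx": 0,"dy": 0,"dz": 7.6,"wx": 0,"wy": 0,"wz": 0,"hand": 150},{"dx": 0,"dy": 0,"dz": 7.6,"wx": 0,"wy": 0,"wz": 0,"hand": 150},{"dx": 0,"dy": 0,"dz": 7.6,"wx": 0,"wy": 0,"wz": 0,"hand": 150}], "grip_force": 15}}

```text
time: 24.5
position: [0.5726, -0.0269, 0.0212]
tcp_rot: [-0.411, 3.114, -0.0]
wrist_force: [0.0, 1.1, 7.5]
opening: 0.538
gripper_force: 15.0
```

```bash
python3 s.py .499 .3033 .0145
```

```text
[ 0.5726 -0.0269  0.0212] yaw -164.97 F [0.  1.1 7.5] dq 0.002
shift cm [-1.45 33.8   0.66]
```

{"api": "move_arm", "payload": {"steps": [{"dx": 0,"dy": 0,"dz": -0.5,"wx": 0,"wy": 0,"wz": 0,"hand": 150},{"dx": 0,"dy": 0,"dz": -2,"wx": 0,"wy": 0,"wz": 0,"hand": 150},{"dx": 0,"dy": 0,"dz": -4.5,"wx": 0,"wy": 0,"wz": 0,"hand": 150},{"dx": 0,"dy": 1,"dz": -6.5,"wx": 0,"wy": 0,"wz": 0,"hand": 150},{"dx": -0.2,"dy": 4,"dz": -7,"wx": 0,"wy": 0,"wz": 0,"hand": 150},{"dx": -0.4,"dy": 8.5,"dz": -7,"wx": 0,"wy": 0,"wz": 0,"hand": 150},{"dx": -0.6,"dy": 13.5,"dz": -7,"wx": 0,"wy": 0,"wz": 0,"hand": 150},{"dx": -0.8,"dy": 18.5,"dz": -7,"wx": 0,"wy": 0,"wz": 0,"hand": 150},{"dx": -1,"dy": 23.5,"dz": -7,"wx": 0,"wy": 0,"wz": 0,"hand": 150},{"dx": -1.2,"dy": 28,"dz": -7,"wx": 0,"wy": 0,"wz": 0,"hand": 150},{"dx": -1.4,"dy": 31.8,"dz": -6,"wx": 0,"wy": 0,"wz": 0,"hand": 150},{"dx": -1.5,"dy": 33.8,"dz": -4,"wx": 0,"wy": 0,"wz": 0,"hand": 150}]}}

```text
time: 26.0
position: [0.4993, 0.3054, 0.0614]
tcp_rot: [-0.413, 3.112, 0.001]
wrist_force: [1.2, 0.1, -0.2]
opening: 0.532
gripper_force: 15.0
```

{"api": "move_arm", "payload": {"steps": [{"dx": 0,"dy": 0,"dz": 1.5,"wx": 0,"wy": 0,"wz": 0,"hand": 150},{"dx": 0,"dy": 0,"dz": 3,"wx": 0,"wy": 0,"wz": 0,"hand": 150},{"dx": 0,"dy": 0,"dz": 4,"wx": 0,"wy": 0,"wz": 0,"hand": 150},{"dx": 0,"dy": 0,"dz": 4.4,"wx": 0,"wy": 0,"wz": 0,"hand": 150},{"dx": 0,"dy": 0,"dz": 4.6,"wx": 0,"wy": 0,"wz": 0,"hand": 150},{"dx": 0,"dy": 0,"dz": 4.7,"wx": 0,"wy": 0,"wz": 0,"hand": 150},{"dx": 0,"dy": 0,"dz": 4.75,"wx": 0,"wy": 0,"wz": 0,"hand": 150},{"dx": 0,"dy": 0,"dz": 4.8,"wx": 0,"wy": 0,"wz": 0,"hand": 150},{"dx": 0,"dy": 0,"dz": 4.8,"wx": 0,"wy": 0,"wz": 0,"hand": 150}]}}

```text
time: 27.12
position: [0.4993, 0.3035, 0.0132]
tcp_rot: [-0.411, 3.114, 0.0]
wrist_force: [-1.2, -1.3, 5.3]
opening: 0.538
gripper_force: 15.0
```

{"api": "move_arm", "payload": {"steps": [{"dx": 0,"dy": 0,"dz": 0,"wx": 0,"wy": 0,"wz": 0,"hand": 110},{"dx": 0,"dy": 0,"dz": 0,"wx": 0,"wy": 0,"wz": 0,"hand": 75},{"dx": 0,"dy": 0,"dz": 0,"wx": 0,"wy": 0,"wz": 0,"hand": 75},{"dx": 0,"dy": 0,"dz": -2,"wx": 0,"wy": 0,"wz": 0,"hand": 75},{"dx": 0,"dy": 0,"dz": -6,"wx": 0,"wy": 0,"wz": 0,"hand": 75},{"dx": 0,"dy": 0,"dz": -11,"wx": 0,"wy": 0,"wz": 0,"hand": 75},{"dx": 0.4,"dy": -2,"dz": -15.5,"wx": 0,"wy": 0,"wz": 3,"hand": 75},{"dx": 1.4,"dy": -7,"dz": -16,"wx": 0,"wy": 0,"wz": 6,"hand": 75},{"dx": 2.5,"dy": -13,"dz": -16,"wx": 0,"wy": 0,"wz": 9,"hand": 75},{"dx": 3.6,"dy": -19,"dz": -16,"wx": 0,"wy": 0,"wz": 12,"hand": 75},{"dx": 4.7,"dy": -25,"dz": -16,"wx": 0,"wy": 0,"wz": 15,"hand": 75},{"dx": 5.8,"dy": -31,"dz": -16,"wx": 0,"wy": 0,"wz": 18,"hand": 75}]}}

```text
time: 28.62
position: [0.5234, -0.013, 0.1727]
tcp_rot: [0.084, 3.14, -0.0]
wrist_force: [0.9, -0.8, 0.1]
opening: 0.703
gripper_force: 0.0
```

```bash
python3 s.py .5452 -.3093 .165
```

```text
[ 0.5234 -0.013   0.1727] yaw 176.94 F [ 0.9 -0.8  0.1] dq 0.927
shift cm [ -3.76 -29.47   0.78]
```

{"api": "move_arm", "payload": {"steps": [{"dx": -0.7,"dy": -5.5,"dz": 0,"wx": 0,"wy": 0,"wz": 3,"hand": 75},{"dx": -1.4,"dy": -11,"dz": 0,"wx": 0,"wy": 0,"wz": 6,"hand": 75},{"dx": -2.1,"dy": -16.5,"dz": 0,"wx": 0,"wy": 0,"wz": 9,"hand": 75},{"dx": -2.8,"dy": -22,"dz": 0,"wx": 0,"wy": 0,"wz": 11,"hand": 75},{"dx": -3.4,"dy": -27,"dz": 0,"wx": 0,"wy": 0,"wz": 11,"hand": 75},{"dx": -3.8,"dy": -29.6,"dz": 0,"wx": 0,"wy": 0,"wz": 11,"hand": 75},{"dx": -3.8,"dy": -29.6,"dz": 0,"wx": 0,"wy": 0,"wz": 11,"hand": 75},{"dx": -3.8,"dy": -29.6,"dz": 0,"wx": 0,"wy": 0,"wz": 11,"hand": 75},{"dx": -3.8,"dy": -29.6,"dz": 0,"wx": 0,"wy": 0,"wz": 11,"hand": 75}]}}

```text
time: 29.75
position: [0.5461, -0.3076, 0.1727]
tcp_rot: [-0.381, -3.118, -0.0]
wrist_force: [-0.3, 0.1, -0.2]
opening: 0.705
gripper_force: 0.0
```

```bash
python3 s.py .5449 -.3093 .038; python3 - <<'E'
from d import *
p,d,P,T,_=cloud('top'); save(p,'t6.png'); rep('top',P,p)
z=P[...,2]; m=(np.hypot(P[...,0]-.499,P[...,1]-.303)<.04)&(z>.018)&(z<.07); q=P[m]
from scipy.optimize import least_squares
f=lambda x:np.sqrt(((q[:,:2]-x[:2])**2).sum(1)/.025**2+((q[:,2]-.033)/.029)**2)-1
print('egg',len(q),least_squares(f,[.499,.303],loss='soft_l1',f_scale=.03).x.round(4),q[:,2].max())
E
```

```text
[ 0.5461 -0.3076  0.1727] yaw 166.08 F [-0.3  0.1 -0.2] dq 0.004
shift cm [ 0.07 -0.2  13.47]
top round 754 hullcentroid [481.  -16.6] mean [480.8 -16.5] rect [480.9 -16.8] [68.1 67.8] 88.8 circ [481.  -16.7] 35.7 z 0.0274
top square 760 hullcentroid [ 518.2 -105.7] mean [ 518.5 -105.5] rect [ 517.9 -105.6] [62.4 63.8] 88.5 circ [ 517.7 -105.7] 42.9 z 0.0275
top six 698 hullcentroid [541.4  67.5] mean [541.1  67.8] rect [542.   66.9] [65.6 72.3] 31.0 circ [541.7  67.3] 36.6 z 0.0274d.py:14: RuntimeWarning: Mean of empty slice.
  s=least_squares(f,[.571,-.023,.041],loss='soft_l1',f_scale=.03); print(n,'egg',len(q),s.x.round(4),np.abs(s.fun).mean().round(3),'top',q[:,2].max().round(4))
  ret = ret.dtype.type(ret / rcount)
Traceback (most recent call last):
  File "d.py", line 14, in rep
    s=least_squares(f,[.571,-.023,.041],loss='soft_l1',f_scale=.03); print(n,'egg',len(q),s.x.round(4),np.abs(s.fun).mean().round(3),'top',q[:,2].max().round(4))
                                                                                                                                           ~~~~~~~~~~^^
ValueError: zero-size array to reduction operation maximum which has no identity
```

View pics/t6.png

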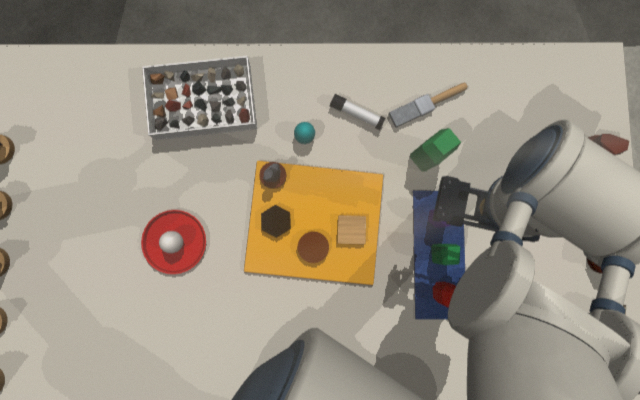

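The egg stands in the tray at (171,242), with the tray centred at (174,242). The small offset is perspective. Next the amethyst goes back.

{"api": "move_arm", "payload": {"steps": [{"dx": 0.1,"dy": -0.2,"dz": 2,"wx": 0,"wy": 0,"wz": 0,"hand": 75},{"dx": 0.1,"dy": -0.2,"dz": 5.5,"wx": 0,"wy": 0,"wz": 0,"hand": 75},{"dx": 0.1,"dy": -0.2,"dz": 9,"wx": 0,"wy": 0,"wz": 0,"hand": 75},{"dx": 0.1,"dy": -0.2,"dz": 12,"wx": 0,"wy": 0,"wz": 0,"hand": 75},{"dx": 0.1,"dy": -0.2,"dz": 13.5,"wx": 0,"wy": 0,"wz": 0,"hand": 75},{"dx": 0.1,"dy": -0.2,"dz": 13.5,"wx": 0,"wy": 0,"wz": 0,"hand": 75},{"dx": 0.1,"dy": -0.2,"dz": 13.5,"wx": 0,"wy": 0,"wz": 0,"hand": 140},{"dx": 0.1,"dy": -0.2,"dz": 13.5,"wx": 0,"wy": 0,"wz": 0,"hand": 180},{"dx": 0.1,"dy": -0.2,"dz": 13.5,"wx": 0,"wy": 0,"wz": 0,"hand": 180},{"dx": 0.1,"dy": -0.2,"dz": 13.5,"wx": 0,"wy": 0,"wz": 0,"hand": 180}], "grip_force": 20}}

```text
time: 31.05
position: [0.5451, -0.3105, 0.0385]
tcp_rot: [0.382, 3.117, -0.001]
wrist_force: [-0.3, 1.8, 6.4]
opening: 0.46
gripper_force: 20.0
```

```bash
python3 s.py .5420 .0690 .0620; python3 - <<'E'
from fit import *
# amethyst in the grasp, seen by side and top, beside the TCP
for n in ['side']:
    p,d,P,T,_=cloud(n); hsv=cv2.cvtColor(p,cv2.COLOR_RGB2HSV)
    for k,c0,h in [('jas',(.370,-.3103),.068),('jade',(.4599,-.3105),.074),('am',(.5452,-.3093),.05)]:
        m=(np.hypot(P[...,0]-c0[0],P[...,1]-c0[1])<.04)&(P[...,2]>.012)&(P[...,2]<h)&(hsv[...,1]>60); q=P[m][:,:2]
        if len(q)>30: print(n,k,len(q),c0,fit(q,k,c0))
E
```

```text
[ 0.5451 -0.3105  0.0385] yaw 166.03 F [-0.3  1.8  6.4] dq 0.002
shift cm [ 9.46 36.75 -2.38]
side jas 614 (0.37, -0.3103) (array([ 0.3699, -0.3092]), np.float64(179.5), np.float64(0.78))
side jade 640 (0.4599, -0.3105) (array([ 0.4588, -0.3097]), np.float64(1.1), np.float64(0.69))
side am 239 (0.5452, -0.3093) (array([ 0.5425, -0.3095]), np.float64(45.1), np.float64(1.12))
```

{"api": "move_arm", "payload": {"steps": [{"dx": 0,"dy": 0,"dz": -0.5,"wx": 0,"wy": 0,"wz": 0,"hand": 180},{"dx": 0,"dy": 0,"dz": -2,"wx": 0,"wy": 0,"wz": 0,"hand": 180},{"dx": 0,"dy": 0,"dz": -5,"wx": 0,"wy": 0,"wz": 0,"hand": 180},{"dx": 0.4,"dy": 1.5,"dz": -7,"wx": 0,"wy": 0,"wz": 0,"hand": 180},{"dx": 1.2,"dy": 5,"dz": -7.5,"wx": 0,"wy": 0,"wz": 0,"hand": 180},{"dx": 2.5,"dy": 10,"dz": -7.5,"wx": 0,"wy": 0,"wz": 0,"hand": 180},{"dx": 3.8,"dy": 15,"dz": -7.5,"wx": 0,"wy": 0,"wz": 0,"hand": 180},{"dx": 5.1,"dy": 20,"dz": -7.5,"wx": 0,"wy": 0,"wz": 0,"hand": 180},{"dx": 6.4,"dy": 25,"dz": -7.5,"wx": 0,"wy": 0,"wz": 0,"hand": 180},{"dx": 7.7,"dy": 30,"dz": -7.5,"wx": 0,"wy": 0,"wz": 0,"hand": 180},{"dx": 8.8,"dy": 34.5,"dz": -7,"wx": 0,"wy": 0,"wz": 0,"hand": 180},{"dx": 9.4,"dy": 36.8,"dz": -6,"wx": 0,"wy": 0,"wz": 0,"hand": 180}]}}

```text
time: 32.6
position: [0.5417, 0.0725, 0.0984]
tcp_rot: [0.379, 3.118, 0.001]
wrist_force: [0.5, -0.2, -2.3]
opening: 0.457
gripper_force: 20.0
```

{"api": "move_arm", "payload": {"steps": [{"dx": 0,"dy": 0,"dz": 1,"wx": 0,"wy": 0,"wz": 0,"hand": 180},{"dx": 0,"dy": 0,"dz": 2,"wx": 0,"wy": 0,"wz": 0,"hand": 180},{"dx": 0,"dy": 0,"dz": 2.8,"wx": 0,"wy": 0,"wz": 0,"hand": 180},{"dx": 0,"dy": 0,"dz": 3.2,"wx": 0,"wy": 0,"wz": 0,"hand": 180},{"dx": 0,"dy": 0,"dz": 3.3,"wx": 0,"wy": 0,"wz": 0,"hand": 180},{"dx": 0,"dy": 0,"dz": 3.3,"wx": 0,"wy": 0,"wz": 0,"hand": 180},{"dx": 0,"dy": 0,"dz": 3.3,"wx": 0,"wy": 0,"wz": 0,"hand": 180}]}}

```text
time: 33.48
position: [0.5424, 0.0694, 0.0648]
tcp_rot: [0.382, 3.118, 0.0]
wrist_force: [-0.0, -0.1, -2.3]
opening: 0.46
gripper_force: 20.0
```

```bash
python3 s.py .5430 .0692 .0625
```

```text
[0.5424 0.0694 0.0648] yaw 166.02 F [-0.  -0.1 -2.3] dq 0.002
shift cm [-0.06 -0.01  0.23]
```

{"api": "move_arm", "payload": {"steps": [{"dx": -0.05,"dy": 0,"dz": 0.1,"wx": 0,"wy": 0,"wz": 0,"hand": 180},{"dx": -0.05,"dy": 0,"dz": 0.18,"wx": 0,"wy": 0,"wz": 0,"hand": 180},{"dx": -0.05,"dy": 0,"dz": 0.23,"wx": 0,"wy": 0,"wz": 0,"hand": 180},{"dx": -0.05,"dy": 0,"dz": 0.26,"wx": 0,"wy": 0,"wz": 0,"hand": 180},{"dx": -0.05,"dy": 0,"dz": 0.26,"wx": 0,"wy": 0,"wz": 0,"hand": 180}]}}

```text
time: 34.1
position: [0.5428, 0.0694, 0.0625]
tcp_rot: [0.382, 3.118, 0.0]
wrist_force: [-2.9, 0.0, 8.7]
opening: 0.461
gripper_force: 20.0
```

{"api": "move_arm", "payload": {"steps": [{"dx": 0,"dy": 0,"dz": 0,"wx": 0,"wy": 0,"wz": 0,"hand": 150},{"dx": 0,"dy": 0,"dz": 0,"wx": 0,"wy": 0,"wz": 0,"hand": 75},{"dx": 0,"dy": 0,"dz": 0,"wx": 0,"wy": 0,"wz": 0,"hand": 75},{"dx": 0,"dy": 0,"dz": -2,"wx": 0,"wy": 0,"wz": 0,"hand": 75},{"dx": 0,"dy": 0,"dz": -6,"wx": 0,"wy": 0,"wz": 0,"hand": 75},{"dx": 0,"dy": 0,"dz": -10,"wx": 0,"wy": 0,"wz": 0,"hand": 75},{"dx": 0.5,"dy": -3,"dz": -11,"wx": 0,"wy": 0,"wz": -3,"hand": 75},{"dx": 1.5,"dy": -8,"dz": -11,"wx": 0,"wy": 0,"wz": -6,"hand": 75},{"dx": 2.5,"dy": -13.5,"dz": -11,"wx": 0,"wy": 0,"wz": -9,"hand": 75},{"dx": 3.5,"dy": -19,"dz": -11,"wx": 0,"wy": 0,"wz": -12,"hand": 75},{"dx": 4.5,"dy": -24.5,"dz": -11,"wx": 0,"wy": 0,"wz": -15,"hand": 75},{"dx": 5.6,"dy": -30,"dz": -11,"wx": 0,"wy": 0,"wz": -15,"hand": 75}]}}

```text
time: 35.6
position: [0.4152, -0.2098, 0.1721]
tcp_rot: [-0.03, 3.141, -0.001]
wrist_force: [1.7, -0.3, -0.4]
opening: 0.703
gripper_force: 0.0
```

{"api": "move_arm", "payload": {"steps": [{"dx": 3,"dy": -5,"dz": 0,"wx": 0,"wy": 0,"wz": 0,"hand": 75},{"dx": 4.8,"dy": -10.0,"dz": 0,"wx": 0,"wy": 0,"wz": 0,"hand": 75},{"dx": 4.8,"dy": -10.0,"dz": 0,"wx": 0,"wy": 0,"wz": 0,"hand": 75},{"dx": 4.8,"dy": -10.0,"dz": 0,"wx": 0,"wy": 0,"wz": 0,"hand": 75},{"dx": 4.8,"dy": -10.0,"dz": 0,"wx": 0,"wy": 0,"wz": 0,"hand": 75}]}}

```text
time: 36.22
position: [0.3701, -0.3081, 0.172]
tcp_rot: [0.03, -3.141, -0.001]
wrist_force: [-0.1, 0.4, 0.0]
opening: 0.706
gripper_force: 0.0
```

```bash
python3 s.py .3702 -.3105 .038
```

```text
[ 0.3701 -0.3081  0.172 ] yaw -178.9 F [-0.1  0.4  0. ] dq 0.005
shift cm [-1.00e-02 -2.50e-01  1.34e+01]
```

{"api": "move_arm", "payload": {"steps": [{"dx": 0,"dy": -0.25,"dz": 2,"wx": 0,"wy": 0,"wz": 0,"hand": 75},{"dx": 0,"dy": -0.25,"dz": 5.5,"wx": 0,"wy": 0,"wz": 0,"hand": 75},{"dx": 0,"dy": -0.25,"dz": 9,"wx": 0,"wy": 0,"wz": 0,"hand": 75},{"dx": 0,"dy": -0.25,"dz": 12,"wx": 0,"wy": 0,"wz": 0,"hand": 75},{"dx": 0,"dy": -0.25,"dz": 13.45,"wx": 0,"wy": 0,"wz": 0,"hand": 75},{"dx": 0,"dy": -0.25,"dz": 13.45,"wx": 0,"wy": 0,"wz": 0,"hand": 75},{"dx": 0,"dy": -0.25,"dz": 13.45,"wx": 0,"wy": 0,"wz": 0,"hand": 140},{"dx": 0,"dy": -0.25,"dz": 13.45,"wx": 0,"wy": 0,"wz": 0,"hand": 180},{"dx": 0,"dy": -0.25,"dz": 13.45,"wx": 0,"wy": 0,"wz": 0,"hand": 180},{"dx": 0,"dy": -0.25,"dz": 13.45,"wx": 0,"wy": 0,"wz": 0,"hand": 180}], "grip_force": 20}}

```text
time: 37.48
position: [0.3701, -0.3118, 0.0382]
tcp_rot: [-0.028, 3.141, -0.001]
wrist_force: [0.1, 2.9, 9.6]
opening: 0.439
gripper_force: 20.0
```

```bash
python3 s.py .4814 -.0148 .0618
```

```text
[ 0.3701 -0.3118  0.0382] yaw -178.97 F [0.1 2.9 9.6] dq 0.002
shift cm [-11.67  29.49  -2.38]
```

{"api": "move_arm", "payload": {"steps": [{"dx": 0,"dy": 0,"dz": -0.5,"wx": 0,"wy": 0,"wz": 0,"hand": 180},{"dx": 0,"dy": 0,"dz": -2,"wx": 0,"wy": 0,"wz": 0,"hand": 180},{"dx": 0,"dy": 0,"dz": -5,"wx": 0,"wy": 0,"wz": 0,"hand": 180},{"dx": -0.5,"dy": 1.5,"dz": -7,"wx": 0,"wy": 0,"wz": 0,"hand": 180},{"dx": -2,"dy": 5,"dz": -7,"wx": 0,"wy": 0,"wz": 0,"hand": 180},{"dx": -4,"dy": 10,"dz": -7,"wx": 0,"wy": 0,"wz": 0,"hand": 180},{"dx": -6,"dy": 15,"dz": -7,"wx": 0,"wy": 0,"wz": 0,"hand": 180},{"dx": -8,"dy": 20,"dz": -7,"wx": 0,"wy": 0,"wz": 0,"hand": 180},{"dx": -10,"dy": 24.5,"dz": -7,"wx": 0,"wy": 0,"wz": 0,"hand": 180},{"dx": -11.2,"dy": 28,"dz": -6.5,"wx": 0,"wy": 0,"wz": 0,"hand": 180},{"dx": -11.7,"dy": 29.5,"dz": -5.5,"wx": 0,"wy": 0,"wz": 0,"hand": 180}]}}

```text
time: 38.85
position: [0.4821, -0.0129, 0.0927]
tcp_rot: [-0.031, 3.14, -0.0]
wrist_force: [0.5, -0.4, -1.9]
opening: 0.438
gripper_force: 20.0
```

{"api": "move_arm", "payload": {"steps": [{"dx": 0,"dy": 0,"dz": 1,"wx": 0,"wy": 0,"wz": 0,"hand": 180},{"dx": 0,"dy": 0,"dz": 2,"wx": 0,"wy": 0,"wz": 0,"hand": 180},{"dx": 0,"dy": 0,"dz": 2.6,"wx": 0,"wy": 0,"wz": 0,"hand": 180},{"dx": 0,"dy": 0,"dz": 2.8,"wx": 0,"wy": 0,"wz": 0,"hand": 180},{"dx": 0,"dy": 0,"dz": 2.8,"wx": 0,"wy": 0,"wz": 0,"hand": 180},{"dx": 0,"dy": 0,"dz": 2.8,"wx": 0,"wy": 0,"wz": 0,"hand": 180}]}}

```text
time: 39.6
position: [0.4817, -0.0146, 0.0648]
tcp_rot: [-0.028, 3.141, -0.0]
wrist_force: [-0.0, -0.8, -2.7]
opening: 0.438
gripper_force: 20.0
```

```bash
python3 s.py .4815 -.0147 .0622
```

```text
[ 0.4817 -0.0146  0.0648] yaw -178.98 F [-0.  -0.8 -2.7] dq 0.004
shift cm [ 0.02 -0.    0.26]
```

{"api": "move_arm", "payload": {"steps": [{"dx": 0,"dy": 0,"dz": 0.1,"wx": 0,"wy": 0,"wz": 0,"hand": 180},{"dx": 0,"dy": 0,"dz": 0.18,"wx": 0,"wy": 0,"wz": 0,"hand": 180},{"dx": 0,"dy": 0,"dz": 0.23,"wx": 0,"wy": 0,"wz": 0,"hand": 180},{"dx": 0,"dy": 0,"dz": 0.27,"wx": 0,"wy": 0,"wz": 0,"hand": 180},{"dx": 0,"dy": 0,"dz": 0.27,"wx": 0,"wy": 0,"wz": 0,"hand": 180}]}}

```text
time: 40.22
position: [0.4815, -0.0145, 0.0622]
tcp_rot: [-0.028, 3.141, -0.0]
wrist_force: [-2.8, 0.5, 7.7]
opening: 0.437
gripper_force: 20.0
```

{"api": "move_arm", "payload": {"steps": [{"dx": 0,"dy": 0,"dz": 0,"wx": 0,"wy": 0,"wz": 0,"hand": 150},{"dx": 0,"dy": 0,"dz": 0,"wx": 0,"wy": 0,"wz": 0,"hand": 75},{"dx": 0,"dy": 0,"dz": 0,"wx": 0,"wy": 0,"wz": 0,"hand": 75},{"dx": 0,"dy": 0,"dz": -2,"wx": 0,"wy": 0,"wz": 0,"hand": 75},{"dx": 0,"dy": 0,"dz": -6,"wx": 0,"wy": 0,"wz": 0,"hand": 75},{"dx": 0,"dy": 0,"dz": -10,"wx": 0,"wy": 0,"wz": 0,"hand": 75},{"dx": 0.3,"dy": -3,"dz": -11,"wx": 0,"wy": 0,"wz": 0,"hand": 75},{"dx": 0.7,"dy": -8,"dz": -11,"wx": 0,"wy": 0,"wz": 0,"hand": 75},{"dx": 1.2,"dy": -13.5,"dz": -11,"wx": 0,"wy": 0,"wz": 0,"hand": 75},{"dx": 1.7,"dy": -19,"dz": -11,"wx": 0,"wy": 0,"wz": 0,"hand": 75},{"dx": 2.3,"dy": -24.5,"dz": -11,"wx": 0,"wy": 0,"wz": 0,"hand": 75},{"dx": 2.7,"dy": -29.5,"dz": -11,"wx": 0,"wy": 0,"wz": 0,"hand": 75}]}}

```text
time: 41.72
position: [0.4593, -0.3119, 0.1718]
tcp_rot: [-0.027, 3.141, -0.0]
wrist_force: [1.7, 0.6, -0.3]
opening: 0.705
gripper_force: 0.0
```

{"api": "move_arm", "payload": {"steps": [{"dx": 0,"dy": 0,"dz": 0,"wx": 0,"wy": 0,"wz": 0,"hand": 75},{"dx": 0,"dy": 0,"dz": 0,"wx": 0,"wy": 0,"wz": 0,"hand": 75},{"dx": 0,"dy": 0,"dz": 0,"wx": 0,"wy": 0,"wz": 0,"hand": 75}]}}

```text
time: 42.1
position: [0.4598, -0.3089, 0.1718]
tcp_rot: [0.03, -3.141, -0.001]
wrist_force: [0.5, -0.0, -0.0]
opening: 0.705
gripper_force: 0.0
```

```bash
python3 s.py .4598 -.3105 .0375
```

```text
[ 0.4598 -0.3089  0.1718] yaw -178.91 F [ 0.5 -0.  -0. ] dq 0.004
shift cm [ 0.   -0.17 13.43]
```

{"api": "move_arm", "payload": {"steps": [{"dx": 0,"dy": -0.1,"dz": 2,"wx": 0,"wy": 0,"wz": 0,"hand": 75},{"dx": 0,"dy": -0.1,"dz": 5.5,"wx": 0,"wy": 0,"wz": 0,"hand": 75},{"dx": 0,"dy": -0.1,"dz": 9,"wx": 0,"wy": 0,"wz": 0,"hand": 75},{"dx": 0,"dy": -0.1,"dz": 12,"wx": 0,"wy": 0,"wz": 0,"hand": 75},{"dx": 0,"dy": -0.1,"dz": 13.4,"wx": 0,"wy": 0,"wz": 0,"hand": 75},{"dx": 0,"dy": -0.1,"dz": 13.4,"wx": 0,"wy": 0,"wz": 0,"hand": 75},{"dx": 0,"dy": -0.1,"dz": 13.4,"wx": 0,"wy": 0,"wz": 0,"hand": 140},{"dx": 0,"dy": -0.1,"dz": 13.4,"wx": 0,"wy": 0,"wz": 0,"hand": 180},{"dx": 0,"dy": -0.1,"dz": 13.4,"wx": 0,"wy": 0,"wz": 0,"hand": 180},{"dx": 0,"dy": -0.1,"dz": 13.4,"wx": 0,"wy": 0,"wz": 0,"hand": 180}], "grip_force": 20}}

```text
time: 43.35
position: [0.4601, -0.3111, 0.0384]
tcp_rot: [-0.028, 3.141, -0.001]
wrist_force: [-0.7, 1.8, 6.8]
opening: 0.413
gripper_force: 20.0
```

```bash
python3 s.py .5194 -.1034 .0618
```

```text
[ 0.4601 -0.3111  0.0384] yaw -178.97 F [-0.7  1.8  6.8] dq 0.003
shift cm [-6.3  20.66 -2.34]
```

{"api": "move_arm", "payload": {"steps": [{"dx": 0,"dy": 0,"dz": -0.5,"wx": 0,"wy": 0,"wz": 0,"hand": 180},{"dx": 0,"dy": 0,"dz": -2,"wx": 0,"wy": 0,"wz": 0,"hand": 180},{"dx": 0,"dy": 0,"dz": -5,"wx": 0,"wy": 0,"wz": 0,"hand": 180},{"dx": -0.3,"dy": 1,"dz": -7,"wx": 0,"wy": 0,"wz": 0,"hand": 180},{"dx": -1.2,"dy": 4,"dz": -7,"wx": 0,"wy": 0,"wz": 0,"hand": 180},{"dx": -2.6,"dy": 8.5,"dz": -7,"wx": 0,"wy": 0,"wz": 0,"hand": 180},{"dx": -4,"dy": 13,"dz": -7,"wx": 0,"wy": 0,"wz": 0,"hand": 180},{"dx": -5.2,"dy": 17,"dz": -7,"wx": 0,"wy": 0,"wz": 0,"hand": 180},{"dx": -6,"dy": 19.7,"dz": -7,"wx": 0,"wy": 0,"wz": 0,"hand": 180},{"dx": -6.3,"dy": 20.7,"dz": -6.5,"wx": 0,"wy": 0,"wz": 0,"hand": 180},{"dx": -6.3,"dy": 20.7,"dz": -5.5,"wx": 0,"wy": 0,"wz": 0,"hand": 180}]}}

```text
time: 44.72
position: [0.5195, -0.1029, 0.093]
tcp_rot: [-0.03, 3.14, -0.001]
wrist_force: [1.3, -0.8, -2.4]
opening: 0.418
gripper_force: 20.0
```

{"api": "move_arm", "payload": {"steps": [{"dx": 0,"dy": 0,"dz": 1,"wx": 0,"wy": 0,"wz": 0,"hand": 180},{"dx": 0,"dy": 0,"dz": 2,"wx": 0,"wy": 0,"wz": 0,"hand": 180},{"dx": 0,"dy": 0,"dz": 2.6,"wx": 0,"wy": 0,"wz": 0,"hand": 180},{"dx": 0,"dy": 0,"dz": 2.8,"wx": 0,"wy": 0,"wz": 0,"hand": 180},{"dx": 0,"dy": 0,"dz": 2.8,"wx": 0,"wy": 0,"wz": 0,"hand": 180},{"dx": 0,"dy": 0,"dz": 2.8,"wx": 0,"wy": 0,"wz": 0,"hand": 180}]}}

```text
time: 45.48
position: [0.5193, -0.1029, 0.0651]
tcp_rot: [-0.028, 3.141, -0.0]
wrist_force: [0.5, -0.3, -2.0]
opening: 0.417
gripper_force: 20.0
```

```bash
python3 s.py .5194 -.1034 .0623
```

```text
[ 0.5193 -0.1029  0.0651] yaw -178.97 F [ 0.5 -0.3 -2. ] dq 0.002
shift cm [-0.01 -0.05  0.28]
```

{"api": "move_arm", "payload": {"steps": [{"dx": 0,"dy": -0.05,"dz": 0.1,"wx": 0,"wy": 0,"wz": 0,"hand": 180},{"dx": 0,"dy": -0.05,"dz": 0.2,"wx": 0,"wy": 0,"wz": 0,"hand": 180},{"dx": 0,"dy": -0.05,"dz": 0.25,"wx": 0,"wy": 0,"wz": 0,"hand": 180},{"dx": 0,"dy": -0.05,"dz": 0.29,"wx": 0,"wy": 0,"wz": 0,"hand": 180},{"dx": 0,"dy": -0.05,"dz": 0.29,"wx": 0,"wy": 0,"wz": 0,"hand": 180}]}}

```text
time: 46.1
position: [0.5191, -0.1033, 0.0624]
tcp_rot: [-0.028, 3.141, -0.0]
wrist_force: [-3.5, 0.3, 9.8]
opening: 0.42
gripper_force: 20.0
```

{"api": "move_arm", "payload": {"steps": [{"dx": 0,"dy": 0,"dz": 0,"wx": 0,"wy": 0,"wz": 0,"hand": 150},{"dx": 0,"dy": 0,"dz": 0,"wx": 0,"wy": 0,"wz": 0,"hand": 75},{"dx": 0,"dy": 0,"dz": 0,"wx": 0,"wy": 0,"wz": 0,"hand": 75},{"dx": 0,"dy": 0,"dz": -2,"wx": 0,"wy": 0,"wz": 0,"hand": 75},{"dx": 0,"dy": 0,"dz": -6,"wx": 0,"wy": 0,"wz": 0,"hand": 75},{"dx": 0,"dy": 0,"dz": -11,"wx": 0,"wy": 0,"wz": 0,"hand": 75},{"dx": -1,"dy": 1,"dz": -16,"wx": 0,"wy": 0,"wz": 0,"hand": 75},{"dx": -4,"dy": 5,"dz": -20,"wx": 0,"wy": 0,"wz": 0,"hand": 75},{"dx": -7,"dy": 8.5,"dz": -24,"wx": 0,"wy": 0,"wz": 0,"hand": 75},{"dx": -8.2,"dy": 10,"dz": -25,"wx": 0,"wy": 0,"wz": 0,"hand": 75},{"dx": -8.2,"dy": 10,"dz": -25,"wx": 0,"wy": 0,"wz": 0,"hand": 75},{"dx": -8.2,"dy": 10,"dz": -25,"wx": 0,"wy": 0,"wz": 0,"hand": 75}]}}

```text
time: 47.6
position: [0.5985, -0.0024, 0.311]
tcp_rot: [0.028, -3.14, 0.0]
wrist_force: [-0.2, -0.5, -0.5]
opening: 0.701
gripper_force: 0.0
```

```bash
cat > e.py <<'E'
from fit import *
for n in ['wrist','top','side']:
    p,d,P,T,_=cloud(n); save(p,n+'_e.png'); z=P[...,2]
    hsv=cv2.cvtColor(p,cv2.COLOR_RGB2HSV)
    for k,c0,h in [('jas',(.4815,-.0147),.096),('jade',(.519,-.1034),.102),('am',(.542,.0693),.106)]:
        r=np.hypot(P[...,0]-c0[0],P[...,1]-c0[1])
        m=(r<.04)&(z>.036)&(z<h-.004)&(hsv[...,1]>70); q=P[m][:,:2]
        print(n,k,len(q),fit(q,k,c0) if len(q)>40 else '', 'top z',np.nanmax(z[(r<.03)&(z<.16)]).round(4))
        m=(r<.047)&(abs(z-.028)<.004)
        if n!='side' and m.sum()>200:
            q=P[m][:,:2].astype(np.float32)*1000; print('   stand rect',np.round(cv2.minAreaRect(q)[0],1),np.round(cv2.minAreaRect(q)[1],1),'circ',np.round(cv2.minEnclosingCircle(q)[0],1))
E
python3 e.py; python3 s.py
```

```text
wrist jas 49 (array([ 0.483 , -0.0153]), np.float64(184.3), np.float64(0.08)) top z 0.1331
   stand rect [481.8 -14.2] [70.9 70.6] circ [482.1 -14.4]
wrist jade 264 (array([ 0.5206, -0.1029]), np.float64(181.1), np.float64(0.22)) top z 0.1288
   stand rect [ 519.9 -102.7] [62.9 64.1] circ [ 519.5 -103. ]
wrist am 161 (array([0.5423, 0.0701]), np.float64(46.1), np.float64(0.07)) top z 0.135
   stand rect [539.7  64.6] [62.8 65.6] circ [542.3  69.4]
top jas 6  top z 0.1326
   stand rect [481.  -16.9] [68.2 67.8] circ [481.  -16.6]
top jade 56 (array([ 0.5184, -0.1049]), np.float64(181.1), np.float64(0.23)) top z 0.1281
   stand rect [ 517.9 -105.5] [62.4 64. ] circ [ 517.8 -104.5]
top am 22  top z 0.1344
   stand rect [541.1  67.6] [73.2 65. ] circ [541.5  67.4]
side jas 414 (array([ 0.4809, -0.0126]), np.float64(0.5), np.float64(1.12)) top z 0.1317
side jade 503 (array([ 0.5175, -0.1024]), np.float64(0.9), np.float64(0.91)) top z 0.1293
side am 361 (array([0.5395, 0.0708]), np.float64(47.3), np.float64(1.09)) top z 0.1332
[ 0.5986 -0.0026  0.3113] yaw -179.03 F [-0.  -0.1  0.4] dq 0.007
```

View pics/wrist_e.png

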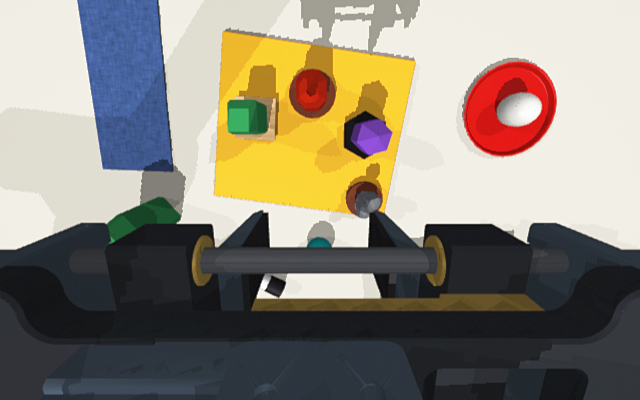

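View pics/side_e.png

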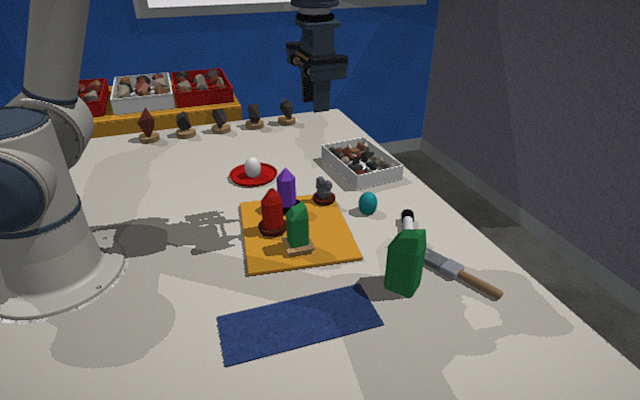

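The wrist view shows the three stones on their stands at (247,118), (312,90) and (368,134), each within about 1 mm of the stand centre in the same camera. The egg stands in the tray at (518,109), and the rock at (365,198) is unmoved. Handing in.

```bash
python3 -c "
from workcell import robot
print(robot.close_job())"
```

```text
the job is handed in; nothing more can be done
None
```

The job is handed in: the white egg stands in the middle of the red tray, the three tall stones are back on their own stands (each within about 1 mm of centre by camera), the grey rock looks unmoved, and it took about 48 s; the verdict was not shown.

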